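# Seat the guide bushing and hold the test rod centred in it

### The arm

A 7-joint arm with a two-finger parallel gripper is mounted at the origin on the work surface. World frame = base frame: x ahead of the robot, y to its left, z up, the work surface at z = 0. Lengths are in m, angles in rad, forces in N, time in s.
With the tool pointing down it reaches from about 0.4 to 0.85 m from the base axis. Payload 10.4 kg.
Tool frame: the origin (TCP) lies on the centre line of the jaws, within the pads' length; the fingertips stand 14 mm ahead of it and the grasp point (between the pads) lies 5 mm behind it (manip.tip_reach is the distance from the TCP to the fingertips, in m); z points along the fingers, y is the line along which they close (so a half turn about z gives the same grasp; the last joint's range is limited). The gripper opens to 85 mm and grips with 20 to 120 N. Pads are 22 mm wide; open, the fingers measure 114 mm over their backs; the gripper's body (76 mm by 85 mm) begins 54 mm behind the grasp point. The pads swing forward as they close: fully open they stand 13 mm farther back than shut.
Start: joints at [-1.249, 0.332, -0.065, 1.46, 0.022, 1.35, -0.088], TCP at [0.211, 0.588, 0.245] pointing down, gripper open.
Joint ranges: [-2.6, 2.6], [-0.5, 2.12], [-1.47, 1.34], [0.16, 2.42], [-1.27, 4.41], [0.06, 2.06], [-2.6, 2.6]. Speed limits (rad/s): [2.22, 2.22, 2.79, 2.79, 3.14, 3.14, 3.14].

### API

Orientations are given as a unit quaternion [x, y, z, w].
In Python, from workcell import manip gives the robot as it stands.
- The arm moves only by the shell command python3 -m pendant 'ROWS' [FORCE]. ROWS is JSON, a list of rows, each a list of 7 numbers: the shift along the tool's x, y, z in units of 50 mm (1.0 is 50 mm), then the turn, a rotation vector about the tool's x, y, z in units of 8 degrees (1.0 is 8 degrees), then the opening, from -1 (shut) to 1 (fully open), so that 0 is half open. In form: [[dx, dy, dz, ax, ay, az, jaw], ...]. A call has exactly 10 rows; each row is the pose to reach, as a shift and turn from the pose commanded when the call began, along the tool's axes at that moment; what a row does not reach only later rows make up. A row lasts 1/8 s, in which the tool goes at most 62.5 mm and 10.7 degrees, less where a joint would pass 70% of its speed; a pose out of reach is approached as far as the arm can. A call with a gripper value outside its range is refused whole. The fingers move at their own pace and stop on an object; FORCE is the grip in N (left out, the last holds). Time passes only in rows, so rows that repeat a pose let the fingers close, or fill a call up. It gives the time, the measured TCP pose, the force, the opening and the grip force at its end, in the units of the state.
- manip.get_obs(): the state, without advancing time (a new reading comes with each control period).
- manip.camera(name): name is "scene" or "top"; returns (picture, depth): 384x512x3 uint8, red, green, blue; 384x512 float32, m along the optical axis (not along the pixel's ray), 0 where there is no reading.
- manip.get_calibration(name): a dict with "fx", "fy", "cx", "cy" (pixels), "xyz" and "orientation" of the camera in the world. Camera axes: x right, y up, looking along -z (the intrinsics and any distortion apply to the point x, -y, -z); pixel columns grow to the right and rows downward; lengths in m; the calibration is good to about 2 mm. A picture is of the moment at which its call begins. get_calibration takes no time and is no camera call.
- manip.hand_in(): hands the job in; it is judged then, once.
Trained networks look in the newest picture that a camera, given by its name, has taken for a name from the list of things; names that differ only in an ending like _2 or _b are one class to them, and where a whole thing is asked for, a point or a joint stands for the part that bears it (a point fixed in the world has none). Each returns a list of dicts, best first, with "p" (0 to 1); they miss things now and then, are a little off and sometimes report something else, mostly with a low value. They report only what shows in the picture. A call takes as long as a camera call. They do not tell look-alikes from the thing itself.
- manip.find_in(thing, camera): "box" ([left, top, right, bottom] in pixels, round what is visible of it).
- manip.trace(thing, camera): "pixels" (384x512 bool, what is visible of it) and "box" ([left, top, right, bottom] in pixels, round what is visible of it).
- manip.tip_of(thing, camera): "pixel" ([column, row] in pixels: a listed point, or the origin of a listed thing).
The state is a dict: "clock": time; "joint_pos": joint angles; "joint_velocities": joint speeds; "tau": joint torques, N m; "position": TCP position; "ee_rot": TCP orientation; "ft_force": force on the tool from outside, world axes, zero at the start; "torque": the same for the moment, N m; "grip_width": opening from 0.0 (shut) to 1.0 (fully open); "grasp_force": force on a finger pad.
Only numpy, scipy, OpenCV 4.12 (cv2) and the standard library are available. Lean on these libraries where they do the work, as an engineer would, in place of code of your own. Each camera call takes 0.05 s, during which the arm holds its last target. There are 200 camera calls.

### The job

Of the two steel bushings on the bench, set the one with the wide bore into the hole of the guide stand, narrow end down and fully seated, and let go of it. Then take the thick test rod, its match, by its handle out of the rack and lower it upright through the bushing's bore without letting it touch the bushing or the stand, until its tip hangs in the gap below the stand's top plate, clear of the base. Finish while still holding the rod there in the gripper, still and centred in the bore; leave the other bushing, the thin rod, the jar and the tape measure where they are.

Things in the scene. Friction and masses are not known exactly. Their poses are not given: they have to be found in the camera images.
- stand: Guide stand, fixed to the bench: base 120 x 120 x 10 mm, four 12 mm posts 50 mm from the centre along x and y, aluminium top plate 120 x 120 x 15 mm with 4 mm high nuts on its corners. Plate underside 75 mm, top 90 mm above the bench; the gap between base and plate is open. Origin on the bench under its centre; x, y along the plate's sides.
- seat (a point): Centre of the 48 mm round through hole (2 mm chamfer) in the middle of the stand's plate, at the plate's top face, 90 mm above the bench. z up.
- wide_bush_mid (a point): Wide bushing, loose, steel, about 0.2 kg, 48 mm high, narrow end down: spigot 44 mm across, 18 mm high; above it a head 56 mm across, 30 mm high; straight 28 mm bore right through. Point on its axis half-way up; z up. Seated, the head rests on the plate, this point 6 mm above the plate's top, 2 mm play sideways. Grip the head, fingertips above its lower edge.
- narrow_bush_mid (a point): Narrow bushing, loose, about 0.26 kg: the same outside as the wide one (44 mm spigot, 56 mm head, 48 mm high) but a bore of only 14 mm. Not needed; leave it alone. Point on its axis half-way up; z up. The two bushings may stand in either place.
- thick_rod_grip (a point): Thick test rod, loose, about 0.17 kg: round steel stem 14 mm in diameter, 120 mm long; on top a round dark wooden handle 32 mm in diameter, 60 mm long. It hangs upright in the rack, the handle's lower end on the rack's top. Point at the centre of the handle, on the axis, 150 mm above the tip. z along the axis, up.
- thick_rod_tip (a point): The lower end of the thick rod's stem, on its axis, 150 mm below the handle's centre. z along the axis, up.
- thin_rod_grip (a point): Thin rod, loose: stem 8 mm in diameter and 120 mm long, handle 24 mm in diameter and 60 mm long; it hangs in the other hole of the rack. Not needed; leave it alone. The point is the centre of its handle; z up. The two rods may hang in either hole.
- rack: Wooden rod rack, fixed to the bench: a bar 70 mm (x) by 200 mm (y), its top 130 mm above the bench, on four 12 mm posts at its ends, with two through holes of 19 mm at y = -55 and +55 mm. Its y axis (the line of the holes) points roughly away from the robot or towards it. Origin on the bench under its middle.
- jar: Closed clear jar, 66 mm in diameter, 90 mm high, standing on the bench beyond the stand; a bystander. Origin under its centre.
- tape: Black tape measure, 65 x 36 x 65 mm high, standing on the bench; a bystander. Origin under its centre.
There are look-alikes about, which are no part of the job. Leave any turquoise look-alike of the part that bears wide_bush_mid alone. Of the things that look like the stand, take the one that is farthest from the robot's base at the start.

How it is judged:
By the outcome, as a careful person would: the job done as asked, in the order asked, and still so for the second after the job is handed in, while the arm keeps its last pose, push and grip.
It also fails if it takes over 64 s, if anything falls off the work surface, if the arm or the gripper's body presses on something with over 40 N, if the wrist force passes 120 N, or if a joint passes its speed limit or range.

## Working session

There is one attempt and no reset: what is moved stays moved. The work goes in short steps, Python scripts to look and compute and a shell command to move; the robot and the scene stay as the last step left them, time stands still between calls to the robot, and variables do not carry over. Pictures are saved under pics/ and viewed, at most 10 in all, crops included, and the job is handed in when it is done.

```bash
mkdir -p pics; ls
python3 - <<'E'
from workcell import manip
import cv2
o=manip.get_obs(); print(o['clock'],o['position'],o['ee_rot'],o['grip_width'],manip.tip_reach)
for n in("scene","top"):
    p,d=manip.camera(n); cv2.imwrite(f"pics/{n}0.png",p[:,:,::-1]); print(n,manip.get_calibration(n))
E
```

```text
pics
0.0 [0.21114725 0.58788613 0.24453431] [ 1.71546922e-01  9.85175707e-01 -6.87264826e-04 -8.67805529e-05] 0.996361989849066 0.014
scene {'fx': 397.5205377679866, 'fy': 397.5205377679866, 'cx': 265.37381953254265, 'cy': 189.37026918232596, 'xyz': array([ 1.20533261, -0.54310493,  0.66541135]), 'orientation': array([0.44110636, 0.20597892, 0.36843839, 0.7919918 ])}
top {'fx': 458.0927570916932, 'fy': 458.0927570916932, 'cx': 259.94546034237516, 'cy': 193.4550526796868, 'xyz': array([0.38599879, 0.01133101, 1.47327487]), 'orientation': array([-0.03952796,  0.03418929,  0.71082358, -0.70142602])}
```

View pics/scene0.png

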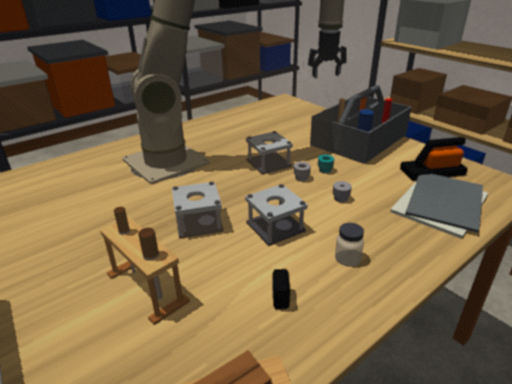

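View pics/top0.png

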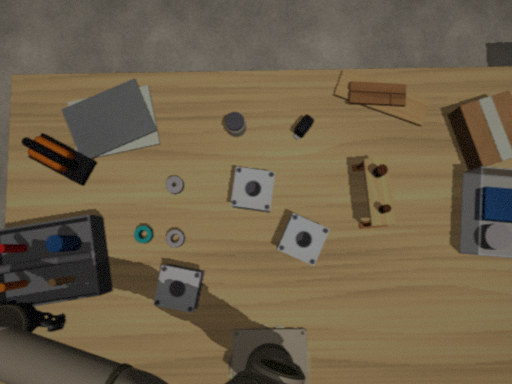

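The scene shows three stands; by the top view, the one at (253,188) looks farthest from the base. The wide-bore grey bushing is at (175,237), the narrow one at (174,184), the turquoise one at (144,233). The rods in the rack are at about (379,170) and (383,208). Measuring next.

```bash
cat > h.py <<'E'
from workcell import manip
import numpy as np, cv2
from scipy.spatial.transform import Rotation as R
def cloud(n,d):
    c=manip.get_calibration(n); v,u=np.mgrid[:384,:512]
    P=np.stack([(u-c['cx'])/c['fx']*d,-(v-c['cy'])/c['fy']*d,-d],-1)
    return P@R.from_quat(c['orientation']).as_matrix().T+c['xyz']
def ray(n,px,z):
    c=manip.get_calibration(n); px=np.atleast_2d(np.asarray(px,float))
    D=np.stack([(px[:,0]-c['cx'])/c['fx'],-(px[:,1]-c['cy'])/c['fy'],-np.ones(len(px))],-1)@R.from_quat(c['orientation']).as_matrix().T
    return c['xyz']+D*((z-c['xyz'][2])/D[:,2])[:,None]
def proj(n,X):
    c=manip.get_calibration(n); p=(np.atleast_2d(X)-c['xyz'])@R.from_quat(c['orientation']).as_matrix()
    return np.stack([c['cx']+c['fx']*p[:,0]/-p[:,2],c['cy']-c['fy']*p[:,1]/-p[:,2]],-1)
E
python3 - <<'E'
from h import *
for n in("scene","top"):
    p,d=manip.camera(n); np.savez(f"/tmp/{n}.npz",p=p,d=d); W=cloud(n,d); z=W[...,2]
    t=W[(d>0)&(abs(z)<.012)&(W[...,0]>.2)&(W[...,0]<.9)&(abs(W[...,1])<.5)]
    print(n,'bench z',np.median(t[:,2]))
    def reg(name,x0,x1,y0,y1,z0,z1):
        m=(d>0)&(W[...,0]>x0)&(W[...,0]<x1)&(W[...,1]>y0)&(W[...,1]<y1)&(z>z0)&(z<z1); return m
    m=reg('',.1,1,-.6,.6,.02,.3).astype(np.uint8)
    k,l,s,c=cv2.connectedComponentsWithStats(m)
    for i in range(1,k):
        if s[i,4]>25:
            q=W[l==i]; print(s[i],'xyz med',np.median(q,0).round(3),'min',q.min(0).round(3),'max',q.max(0).round(3),'med rgb',np.median(p[l==i],0))
    for th in ("stand","seat","wide_bush_mid","narrow_bush_mid","thick_rod_grip","thin_rod_grip","rack"):
        zz=dict(stand=0,seat=.09,wide_bush_mid=.024,narrow_bush_mid=.024,thick_rod_grip=.16,thin_rod_grip=.16,rack=0)[th]
        print(th,[(round(r['p'],2),np.round(r['pixel'],1).tolist(),ray(n,r['pixel'],zz)[0].round(4).tolist()) for r in manip.tip_of(th,n)])
E
```

```text
scene bench z -0.001091017929156779
[308  61  13  18 110] xyz med [0.201 0.537 0.28 ] min [0.18  0.511 0.244] max [0.215 0.554 0.3  ] med rgb [39.  36.5 36.5]
[ 310   95   70   64 2258] xyz med [0.364 0.522 0.087] min [0.225 0.489 0.02 ] max [0.476 0.6   0.202] med rgb [42. 41. 40.]
[246 131  47  38 819] xyz med [0.269 0.258 0.087] min [0.185 0.2   0.02 ] max [0.325 0.34  0.095] med rgb [88. 86. 79.]
[318 155  17  14 203] xyz med [0.424 0.379 0.041] min [0.392 0.357 0.02 ] max [0.445 0.417 0.05 ] med rgb [26. 80. 68.]
[415 156   8   9  48] xyz med [0.634 0.597 0.053] min [0.622 0.589 0.04 ] max [0.646 0.6   0.071] med rgb [7.  8.5 9.5]
[294 162  17  15 221] xyz med [0.411 0.28  0.042] min [0.375 0.257 0.02 ] max [0.431 0.315 0.049] med rgb [86. 81. 73.]
[ 401  162   81   69 1850] xyz med [0.793 0.494 0.021] min [0.578 0.354 0.02 ] max [0.926 0.6   0.032] med rgb [91. 96. 96.]
[ 172  181   50   51 1382] xyz med [ 0.417 -0.112  0.088] min [ 0.311 -0.186  0.021] max [ 0.473 -0.029  0.095] med rgb [158. 159. 152.]
[333 181  19  17 273] xyz med [0.578 0.28  0.044] min [0.544 0.262 0.02 ] 
[... 3481 characters left out ...]
x [0.208 0.547 0.3  ] med rgb [27. 26. 23.]
stand [(0.8, [302.1, 236.2], [0.4009, -0.1116, 0.0]), (0.77, [251.6, 189.3], [0.5542, 0.0483, 0.0])]
seat [(0.93, [250.8, 185.3], [0.5562, 0.0484, 0.09]), (0.9, [182.1, 288.4], [0.25, 0.2562, 0.09]), (0.7, [302.6, 243.2], [0.3791, -0.1052, 0.09])]
wide_bush_mid [(0.64, [173.7, 238.3], [0.3993, 0.2951, 0.024]), (0.54, [140.6, 234.7], [0.412, 0.3999, 0.024])]
narrow_bush_mid [(0.5, [177.1, 184.4], [0.5705, 0.2854, 0.024])]
thick_rod_grip [(0.73, [381.0, 169.7], [0.5878, -0.3306, 0.16])]
thin_rod_grip [(0.63, [381.4, 208.0], [0.4768, -0.3272, 0.16]), (0.17, [381.0, 168.9], [0.5901, -0.3307, 0.16])]
rack [(0.61, [368.1, 195.2], [0.5298, -0.3274, 0.0])]
```

Run:
```python
from h import *
T={}
for n in("scene","top"):
    f=np.load(f"/tmp/{n}.npz"); p,d=f['p'],f['d']; W=cloud(n,d); z=W[...,2]
    v,u=np.mgrid[:384,:512]
    def top(name,c,r,z0,tol,zs=None):
        m=(d>0)&(np.hypot(W[...,0]-c[0],W[...,1]-c[1])<r)&(abs(z-z0)<tol)
        q=ray(n,np.stack([u[m],v[m]],-1),z0)[:,:2]
        rect=cv2.minAreaRect(q.astype(np.float32)*1000); cc,cr=cv2.minEnclosingCircle(q.astype(np.float32)*1000)
        print(n,name,m.sum(),'z',np.median(z[m]).round(4),'cen',q.mean(0).round(4),'circ',np.round(cc,1),round(cr,1),'rect',np.round(rect[0],1),np.round(rect[1],1),round(rect[2],1))
    top('stand',(.55,.045),.1,.09,.006)
    top('wide',(.4,.287),.04,.048,.005)
    top('narrow',(.567,.289),.04,.048,.005)
    top('rackbar',(.53,-.33),.12,.13,.007)
    top('rodfar',(.586,-.33),.03,.19,.008)
    top('rodnear',(.477,-.33),.03,.19,.008)
a=cv2.imread('pics/top0.png'); b=cv2.imread('pics/scene0.png')
c=[cv2.resize(x,(400,300),interpolation=cv2.INTER_CUBIC) for x in (a[170:260,125:245],a[140:230,320:440],b[140:215,285:385],b[200:320,80:240])]
cv2.imwrite('pics/crops.png',np.vstack([np.hstack(c[:2]),np.hstack(c[2:])]))
```

```text
scene stand 1103 z 0.0886 cen [0.5544 0.0382] circ [552.7  41.2] 85.6 rect [552.4  40.6] [124.4 129.4] 80.6
scene wide 100 z 0.0463 cen [0.4069 0.2846] circ [406.8 283.9] 29.9 rect [406.7 283.9] [53.2 54.8] 49.8
scene narrow 151 z 0.0461 cen [0.5732 0.2871] circ [574.1 287.7] 30.3 rect [573.6 286.8] [53.8 57.7] 49.8
scene rackbar 1640 z 0.1289 cen [ 0.5477 -0.3365] circ [ 534.9 -330.9] 107.0 rect [ 535.4 -331.8] [206.4  72.5] 4.7
scene rodfar 167 z 0.1886 cen [ 0.5919 -0.3282] circ [ 592.  -329.6] 19.6 rect [ 591.8 -327.8] [31.3 37.8] 81.1
scene rodnear 80 z 0.1882 cen [ 0.4834 -0.3371] circ [ 483.7 -336.5] 15.8 rect [ 483.3 -336.9] [25.4 25.7] 49.8
top stand 1277 z 0.0904 cen [0.5465 0.0449] circ [546.5  44.6] 83.7 rect [547.3  44.7] [119.9 120.4] 81.4
top wide 170 z 0.0477 cen [0.3999 0.2903] circ [399.6 290.2] 27.3 rect [400.1 289.5] [53.1 52.1] 44.9
top narrow 212 z 0.0479 cen [0.5676 0.2931] circ [567.6 292.7] 27.8 rect [567.3 292.2] [54.1 53. ] 44.7
top rackbar 1385 z 0.1303 cen [ 0.5259 -0.3272] circ [ 529.9 -328.2] 104.1 rect [ 529.9 -328.1] [200.   72.8] 4.8
top rodfar 105 z 0.1899 cen [ 0.5841 -0.3233] circ [ 584.3 -323.3] 16.6 rect [ 584.  -323.7] [30.  32.2] 61.8
top rodnear 61 z 0.1908 cen [ 0.475  -0.3327] circ [ 474.9 -332.5] 12.4 rect [ 474.6 -332.4] [22.4 22.5] 87.7
```

View pics/crops.png

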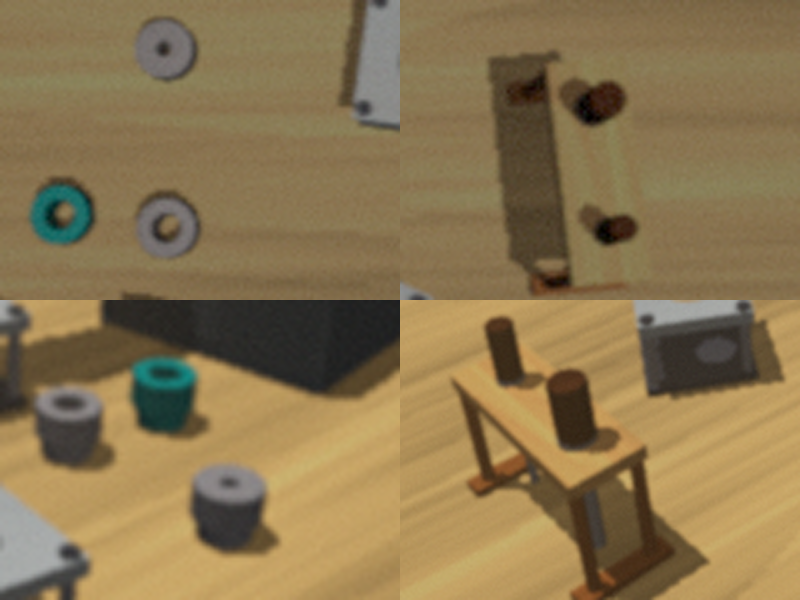

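Upper-left crop: the grey ring at (167,225) is the wide bushing, with the narrow one above it at (165,48). Upper right: the far rod at (600,103) is clearly the thicker one. Both cameras agree on relative positions to about 2 mm but differ by about 7 mm in absolute terms. So I'll grip the bushing gently along two perpendicular axes to centre it and calibrate.

```bash
cat >> h.py <<'E'
def plan(xyz,ang=None):
    """units for a move to TCP xyz, tool y at ang deg (mod 180) from world x, tool down"""
    o=manip.get_obs(); M=R.from_quat(o['ee_rot']).as_matrix()
    cur=np.degrees(np.arctan2(M[1,1],M[0,1]))
    if ang is None: ang=cur
    ang=cur+(ang-cur+90)%180-90; a=np.radians(ang)
    y=np.array([np.cos(a),np.sin(a),0]); z=np.array([0,0,-1.]); x=np.cross(y,z)
    rv=R.from_matrix(M.T@np.stack([x,y,z],1)).as_rotvec(degrees=True)/8
    print('t',round(o['clock'],2),'pos',o['position'].round(4),'yang',round(cur,1),'units',(M.T@(np.array(xyz)-o['position'])/.05).round(3),'rot',rv.round(3),'grip',round(o['grip_width'],3),round(o['grasp_force'],1),'F',o['ft_force'].round(1),'j7',o['joint_pos'][6].round(2))
E
python3 -c "
from h import *
plan([.403,.287,.245],45);plan([.403,.287,.036],45)"
```

```text
t 0.9 pos [0.2113 0.5882 0.2453] yang 70.2 units [-5.646 -4.374  0.006] rot [ 1.000e-03 -0.000e+00  3.156e+00] grip 1.003 0.0 F [-0.5 -0.3 -0.2] j7 -0.09
t 0.9 pos [0.2113 0.5882 0.2453] yang 70.2 units [-5.646 -4.375  4.186] rot [ 1.000e-03 -0.000e+00  3.156e+00] grip 1.003 0.0 F [-0.5 -0.3 -0.2] j7 -0.09
```

```bash
python3 -m pendant '[[-1.0,-0.75,0,0,0,0.6,1],[-2.0,-1.5,0,0,0,1.2,1],[-3.0,-2.25,0,0,0,1.9,1],[-4.0,-3.0,0,0,0,2.5,1],[-5.0,-3.75,0,0,0,3.15,1],[-5.65,-4.37,0,0,0,3.15,1],[-5.65,-4.37,0.6,0,0,3.15,1],[-5.65,-4.37,1.4,0,0,3.15,1],[-5.65,-4.37,2.2,0,0,3.15,1],[-5.65,-4.37,2.2,0,0,3.15,1]]' 20
python3 - <<'E'
from h import *
plan([.403,.287,.036],45)
for n in("scene","top"):
    p,d=manip.camera(n); cv2.imwrite(f"pics/{n}1.png",p[:,:,::-1])
a=cv2.imread('pics/top1.png')[190:290,110:240]; b=cv2.imread('pics/scene1.png')[110:210,250:380]
cv2.imwrite('pics/hov.png',np.vstack([cv2.resize(x,(390,300)) for x in(a,b)]))
E
```

```text
clock: 2.15
position: [0.4019, 0.2859, 0.1332]
ee_rot: [0.382, 0.924, -0.002, -0.001]
ft_force: [1.2, -0.3, 1.1]
grip_width: 0.999
grasp_force: 0.0
t 2.15 pos [0.4019 0.2859 0.1332] yang 45.0 units [-1.000e-03  4.100e-02  1.945e+00] rot [-0.036 -0.001  0.006] grip 0.999 0.0 F [ 1.2 -0.3  1.1] j7 0.1
```

View pics/hov.png

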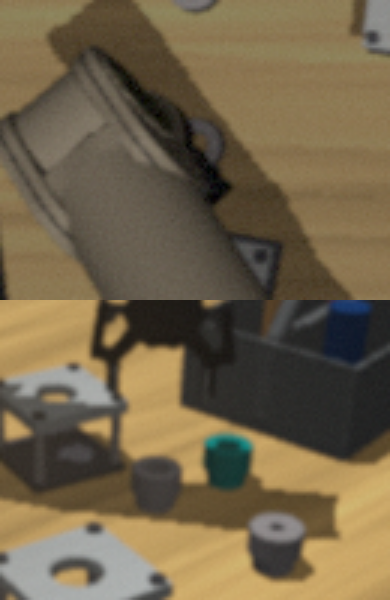

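The scene crop shows the fingers straddling the wide bushing, whose centre is at (157,483) in the crop. Descending for a gentle first squeeze.

```bash
python3 -m pendant '[[0,0.04,0.6,0,0,0,1],[0,0.04,1.2,0,0,0,1],[0,0.04,1.7,0,0,0,1],[0,0.04,1.95,0,0,0,1],[0,0.04,1.95,0,0,0,0.5],[0,0.04,1.95,0,0,0,0.4],[0,0.04,1.95,0,0,0,0.3],[0,0.04,1.95,0,0,0,0.1],[0,0.04,1.95,0,0,0,0.1],[0,0.04,1.95,0,0,0,0.1]]' 20
python3 -c "
from h import *
plan([.403,.287,.036],135)"
```

```text
clock: 3.5
position: [0.4051, 0.2889, 0.0389]
ee_rot: [0.382, 0.924, 0.001, 0.0]
ft_force: [-2.0, -1.4, 7.5]
grip_width: 0.64
grasp_force: 19.9
t 3.5 pos [0.4051 0.2889 0.0389] yang 45.0 units [ 0.003 -0.057  0.058] rot [ 9.0000e-03  7.0000e-03 -1.1245e+01] grip 0.64 19.9 F [-2.  -1.4  7.5] j7 0.13
```

```bash
python3 -m pendant '[[0,0,0,0,0,0,1],[0,0,0,0,0,0,1],[0,0,0,0,0,0,1],[0,0,0,0,0,1.2,1],[0,0,0,0,0,2.4,1],[0,0,0,0,0,3.6,1],[0,0,0,0,0,4.8,1],[0,0,0,0,0,6.0,1],[0,0,0,0,0,7.2,1],[0,0,0,0,0,8.4,1]]' 20
python3 -m pendant '[[0,0,0,0,0,1.2,1],[0,0,0,0,0,2.4,1],[0,0,0,0,0,2.84,1],[0,0,0,0,0,2.84,1],[0,0,0,0,0,2.84,0.4],[0,0,0,0,0,2.84,0.3],[0,0,0,0,0,2.84,0.1],[0,0,0,0,0,2.84,0.1],[0,0,0,0,0,2.84,0.1],[0,0,0,0,0,2.84,0.1]]' 20
python3 -c "
from h import *
plan([.403,.287,.036],135)"
```

```text
clock: 4.75
position: [0.4047, 0.2886, 0.0378]
ee_rot: [0.831, 0.556, 0.0, -0.0]
ft_force: [-0.2, -0.8, 0.9]
grip_width: 0.997
grasp_force: 0.0
clock: 6.0
position: [0.4047, 0.2887, 0.0381]
ee_rot: [0.923, 0.384, 0.0, -0.0]
ft_force: [-2.0, -0.2, 5.5]
grip_width: 0.658
grasp_force: 20.5
t 6.0 pos [0.4047 0.2887 0.0381] yang -44.8 units [-0.048  0.     0.042] rot [-0.003 -0.002  0.019] grip 0.658 20.5 F [-2.  -0.2  5.5] j7 -1.35
```

```bash
python3 -m pendant '[[0,0,0,0,0,0,0.1],[0,0,-0.3,0,0,0,0.1],[0,0,-0.8,0,0,0,0.1],[0,0,-1.4,0,0,0,0.1],[0,0,-2.0,0,0,0,0.1],[0,0,-2.5,0,0,0,0.1],[0,0,-2.6,0,0,0,0.1],[0,0,-2.6,0,0,0,0.1],[0,0,-2.6,0,0,0,0.1],[0,0,-2.6,0,0,0,0.1]]' 50
python3 -c "
from h import *
plan([.551,.044,.168],-8)"
```

```text
clock: 7.25
position: [0.4043, 0.2882, 0.167]
ee_rot: [0.923, 0.384, -0.001, 0.0]
ft_force: [-0.5, -0.1, -2.4]
grip_width: 0.643
grasp_force: 53.3
t 7.25 pos [0.4043 0.2882 0.167 ] yang -44.9 units [-1.391  5.524 -0.018] rot [-2.00e-03  1.10e-02 -4.61e+00] grip 0.643 53.3 F [-0.5 -0.1 -2.4] j7 -1.44
```

```bash
python3 -m pendant '[[-0.1,0.4,0,0,0,-0.4,0.1],[-0.3,1.2,0,0,0,-1.0,0.1],[-0.5,2.1,0,0,0,-1.8,0.1],[-0.8,3.1,0,0,0,-2.6,0.1],[-1.0,4.0,0,0,0,-3.4,0.1],[-1.2,4.8,0,0,0,-4.1,0.1],[-1.35,5.3,0,0,0,-4.6,0.1],[-1.39,5.52,0,0,0,-4.6,0.1],[-1.39,5.52,0,0,0,-4.6,0.1],[-1.39,5.52,0,0,0,-4.6,0.1]]' 50
python3 - <<'E'
from h import *
plan([.551,.044,.168],-8)
tcp=manip.get_obs()['position']
for n in("scene","top"):
    p,d=manip.camera(n); cv2.imwrite(f"pics/{n}2.png",p[:,:,::-1]); np.savez(f"/tmp/{n}2.npz",p=p,d=d)
    print(n,'pred axis px at bottom/top',proj(n,[tcp-[0,0,.0385],tcp+[0,0,.0095],[tcp[0],tcp[1],.09]]).round(1))
    print(manip.tip_of('wide_bush_mid',n)[:2], manip.tip_of('seat',n)[:3])
a=cv2.imread('pics/top2.png')[135:235,190:320]; b=cv2.imread('pics/scene2.png')[130:250,200:356]
cv2.imwrite('pics/st.png',np.vstack([cv2.resize(a,(390,300)),cv2.resize(b,(390,300))]))
E
```

```text
clock: 8.5
position: [0.5508, 0.046, 0.1676]
ee_rot: [0.755, 0.656, -0.0, -0.0]
ft_force: [-0.2, 0.5, -1.8]
grip_width: 0.643
grasp_force: 53.3
t 8.5 pos [0.5508 0.046  0.1676] yang -8.0 units [-0.04   0.01  -0.008] rot [-0.005 -0.003 -0.003] grip 0.643 53.3 F [-0.2  0.5 -1.8] j7 -0.16
scene pred axis px at bottom/top [[277.  186.7]
 [277.3 170.5]
 [276.8 199.4]]
[{'pixel': [324.9, 165.7], 'p': 0.79}, {'pixel': [274.8, 176.0], 'p': 0.54}] [{'pixel': [196.0, 197.4], 'p': 0.9}, {'pixel': [270.6, 141.1], 'p': 0.68}, {'pixel': [274.3, 201.8], 'p': 0.55}]
top pred axis px at bottom/top [[251.2 185.5]
 [250.8 183.5]
 [251.6 187.1]]
[{'pixel': [144.4, 236.5], 'p': 0.69}] [{'pixel': [180.8, 288.7], 'p': 0.74}, {'pixel': [300.9, 240.1], 'p': 0.58}]
```

View pics/st.png

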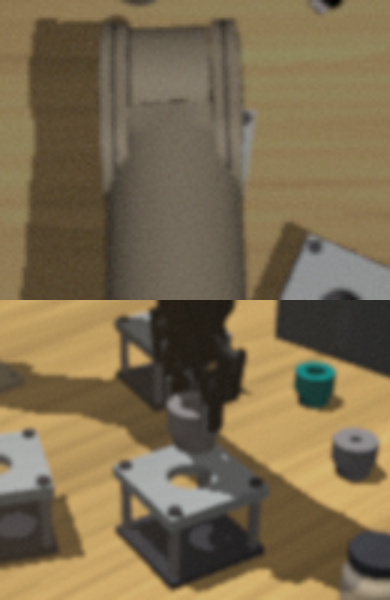

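```bash
cat > fit.py <<'E'
from h import *
from scipy.ndimage import map_coordinates as mc
t=np.linspace(0,2*np.pi,120,endpoint=False); cir=np.stack([np.cos(t),np.sin(t),0*t],-1)
def hole(n,p,c0,z,r,sel=None,s=.012,dr=.004):
    g=cv2.cvtColor(p,cv2.COLOR_RGB2GRAY).astype(float); best=[]
    for dx in np.arange(-s,s+1e-6,.0005):
        for dy in np.arange(-s,s+1e-6,.0005):
            c=np.array([c0[0]+dx,c0[1]+dy,z]); I=[]
            for rr in (r-dr,r+dr):
                q=proj(n,c+cir*rr); I.append(mc(g,[q[:,1],q[:,0]],order=1))
            best.append((np.mean(np.minimum(I[1]-I[0],60)),c[0],c[1]))
    return np.round(max(best),4)
E
python3 - <<'E'
from fit import *
for n in("scene","top"):
    p=np.load(f"/tmp/{n}.npz")['p']
    for r in(.024,.025,.026): print(n,'hole',r,hole(n,p,(.55,.044),.09,r))
f=np.load("/tmp/scene2.npz"); p,d=f['p'],f['d']; W=cloud('scene',d)
tcp=manip.get_obs()['position']
m=(d>0)&(np.hypot(W[...,0]-tcp[0],W[...,1]-tcp[1])<.04)&(W[...,2]>.122)&(W[...,2]<.16)
print('low',W[m].min(0))
for r in range(170,202):
    c=np.where(m[r])[0]
    if len(c): print(r,c.min(),c.max(),end=' ; ')
q=proj('scene',tcp-[0,0,.0385]+cir*.022); print('\npred bottom',q.min(0),q.max(0))
q=proj('scene',tcp-[0,0,.0205]+cir*.022); print('pred spigot top',q.min(0),q.max(0))
q=proj('scene',tcp-[0,0,.0205]+cir*.028); print('pred head low',q.min(0),q.max(0))
E
```

```text
Traceback (most recent call last):
  File "fit.py", line 10, in hole
    q=proj(n,c+cir*rr); I.append(mc(g,[q[:,1],q[:,0]],order=1))
  File "h.py", line 13, in proj
    c=manip.get_calibration(n); p=(np.atleast_2d(X)-c['xyz'])@R.from_quat(c['orientation']).as_matrix()
ValueError: time passes only in moves, steps and waits
```

```bash
sed -i 's/manip.get_calibration(n)/CAL(n)/' h.py; sed -i '3a import functools\nCAL=functools.cache(lambda n: manip.get_calibration(n))' h.py
cat > a.py <<'E'
from fit import *
for n in("scene","top"):
    p=np.load(f"/tmp/{n}.npz")['p']
    for r in(.024,.025,.026): print(n,'hole',r,hole(n,p,(.55,.044),.09,r))
f=np.load("/tmp/scene2.npz"); p,d=f['p'],f['d']; W=cloud('scene',d)
tcp=manip.get_obs()['position']
m=(d>0)&(np.hypot(W[...,0]-tcp[0],W[...,1]-tcp[1])<.04)&(W[...,2]>.122)&(W[...,2]<.16)
print('low',W[m].min(0))
for r in range(170,202):
    c=np.where(m[r])[0]
    if len(c): print(r,c.min(),c.max(),end=' ; ')
q=proj('scene',tcp-[0,0,.0385]+cir*.022); print('\npred bottom',q.min(0),q.max(0))
q=proj('scene',tcp-[0,0,.0205]+cir*.022); print('pred spigot top',q.min(0),q.max(0))
q=proj('scene',tcp-[0,0,.0205]+cir*.028); print('pred head low',q.min(0),q.max(0))
E
python3 a.py
```

```text
scene hole 0.024 [4.53077e+01 5.51000e-01 4.05000e-02]
scene hole 0.025 [4.50468e+01 5.51500e-01 4.00000e-02]
scene hole 0.026 [4.38164e+01 5.51500e-01 3.95000e-02]
top hole 0.024 [6.00e+01 5.49e-01 4.30e-02]
top hole 0.025 [6.000e+01 5.485e-01 4.250e-02]
top hole 0.026 [5.99928e+01 5.47000e-01 4.25000e-02]
low [0.53645345 0.01709542 0.12768515]
178 267 267 ; 179 267 268 ; 180 267 270 ; 181 267 271 ; 182 267 288 ; 183 268 287 ; 184 269 286 ; 185 269 285 ; 186 269 285 ; 187 269 285 ; 188 270 285 ; 189 270 284 ; 190 272 283 ; 191 274 281 ; 
pred bottom [268.34226952 182.4774891 ] [285.33315912 191.32020622]
pred spigot top [268.36122272 176.55747999] [285.50988924 185.2626352 ]
pred head low [266.02320253 175.4187534 ] [287.85163797 186.50035195]
```

Scene silhouette of the held bushing (columns 269–285, bottom row 191) matches the predicted one to under 1 mm, so the hole fit of about (0.5515, 0.041) is usable. Correcting by −5 mm in y and entering.

```bash
python3 -c "
from h import *
plan([.5515,.041,.168],-8);plan([.5515,.041,.122],-8)"
```

```text
t 8.8 pos [0.5511 0.045  0.1679] yang -8.0 units [-0.079  0.019 -0.003] rot [ 0.    -0.003 -0.006] grip 0.643 53.3 F [-0.2 -0.9 -1.6] j7 -0.16
t 8.8 pos [0.5511 0.045  0.1679] yang -8.0 units [-0.079  0.019  0.917] rot [ 0.    -0.003 -0.006] grip 0.643 53.3 F [-0.2 -0.9 -1.6] j7 -0.16
```

```bash
python3 -m pendant '[[-0.08,0.02,0,0,0,0,0.1],[-0.08,0.02,0.2,0,0,0,0.1],[-0.08,0.02,0.4,0,0,0,0.1],[-0.08,0.02,0.6,0,0,0,0.1],[-0.08,0.02,0.7,0,0,0,0.1],[-0.08,0.02,0.75,0,0,0,0.1],[-0.08,0.02,0.8,0,0,0,0.1],[-0.08,0.02,0.85,0,0,0,0.1],[-0.08,0.02,0.9,0,0,0,0.1],[-0.08,0.02,0.9,0,0,0,0.1]]' 50
python3 -c "
from h import *
plan([.5515,.041,.1105],-8)"
```

```text
clock: 10.05
position: [0.5533, 0.0411, 0.1275]
ee_rot: [0.755, 0.656, 0.003, -0.0]
ft_force: [-16.9, 0.4, 43.5]
grip_width: 0.645
grasp_force: 58.1
t 10.05 pos [0.5533 0.0411 0.1275] yang -8.1 units [-0.008 -0.037  0.339] rot [ 0.022 -0.029 -0.01 ] grip 0.645 58.1 F [-16.9   0.4  43.5] j7 -0.12
```

Rim contact; back off and look.

```bash
python3 -m pendant '[[0,0,-0.3,0,0,0,0.1],[0,0,-0.4,0,0,0,0.1],[0,0,-0.4,0,0,0,0.1],[0,0,-0.4,0,0,0,0.1],[0,0,-0.4,0,0,0,0.1],[0,0,-0.4,0,0,0,0.1],[0,0,-0.4,0,0,0,0.1],[0,0,-0.4,0,0,0,0.1],[0,0,-0.4,0,0,0,0.1],[0,0,-0.4,0,0,0,0.1]]' 50
cat > b.py <<'E'
from fit import *
plan([.5515,.041,.1105],-8)
tcp=manip.get_obs()['position']; bot=tcp-[0,0,.0385]
p,d=manip.camera('scene'); np.savez("/tmp/scene3.npz",p=p,d=d)
k=8; x0,y0=235,150; im=cv2.resize(p[y0:y0+74,x0:x0+92,::-1],None,fx=k,fy=k,interpolation=cv2.INTER_CUBIC)
def dr(c,r,col):
    q=(proj('scene',c+cir*r)-[x0,y0]+.5)*k; cv2.polylines(im,[q.astype(np.int32)],True,col,1)
dr(bot,.022,(0,0,255)); dr(bot+[0,0,.018],.022,(0,255,255)); dr(bot+[0,0,.018],.028,(255,255,0)); dr(np.array([.551,.0405,.09]),.026,(0,255,0)); dr(np.array([.551,.0405,.075]),.024,(255,0,255))
cv2.imwrite('pics/ov.png',im)
E
python3 b.py
```

```text
clock: 11.3
position: [0.5517, 0.0404, 0.1428]
ee_rot: [0.755, 0.656, 0.0, -0.0]
ft_force: [0.1, 0.7, -2.1]
grip_width: 0.643
grasp_force: 54.5
t 11.3 pos [0.5517 0.0404 0.1428] yang -8.1 units [ 0.01  -0.005  0.646] rot [ 0.    -0.001 -0.01 ] grip 0.643 54.5 F [ 0.1  0.7 -2.1] j7 -0.14
```

View pics/ov.png

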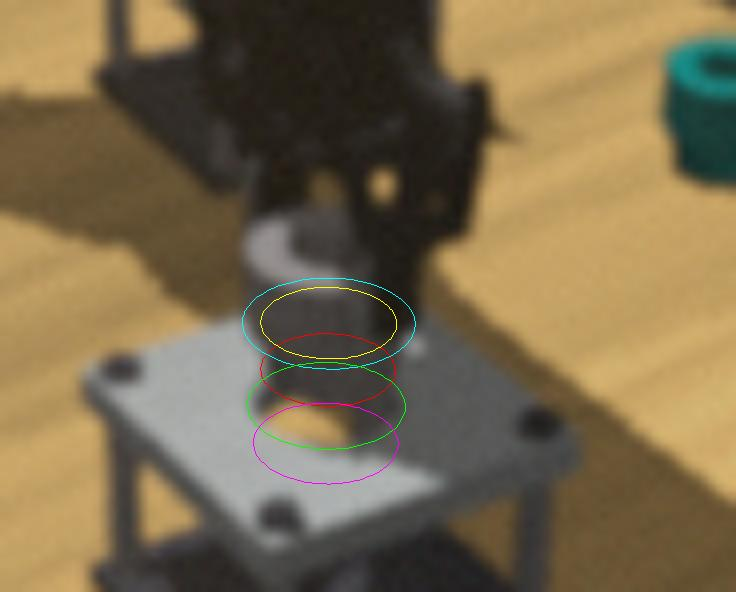

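The overlay shows the held bushing aligned with its prediction (red and cyan rings). The green hole ring is ambiguous at the far rim, because the hole wall there looks like the plate. Contact pushed toward −x, and the top view gives (0.549, 0.0425), so I'll try that.

```bash
python3 -m pendant '[[0.07,-0.04,0,0,0,0,0.1],[0.07,-0.04,0.1,0,0,0,0.1],[0.07,-0.04,0.2,0,0,0,0.1],[0.07,-0.04,0.25,0,0,0,0.1],[0.07,-0.04,0.3,0,0,0,0.1],[0.07,-0.04,0.33,0,0,0,0.1],[0.07,-0.04,0.36,0,0,0,0.1],[0.07,-0.04,0.38,0,0,0,0.1],[0.07,-0.04,0.38,0,0,0,0.1],[0.07,-0.04,0.38,0,0,0,0.1]]' 50
python3 -c "
from h import *
plan([.549,.042,.1105],-8); print(manip.get_obs()['torque'])"
```

```text
clock: 12.6
position: [0.5506, 0.0439, 0.1267]
ee_rot: [0.755, 0.655, 0.001, -0.0]
ft_force: [-14.8, -1.3, 31.5]
grip_width: 0.645
grasp_force: 57.6
t 12.6 pos [0.5506 0.0439 0.1267] yang -8.1 units [-0.043 -0.026  0.324] rot [ 0.004 -0.015 -0.015] grip 0.645 57.6 F [-14.8  -1.3  31.5] j7 -0.13
[-0.25925213  3.14686162  0.01372031]
```

```bash
python3 -m pendant '[[0,0,-0.04,0,0,0,0.1],[0,0.01,-0.04,0,0,0,0.1],[0,0.02,-0.03,0,0,0,0.1],[0,0.03,-0.02,0,0,0,0.1],[0,0.03,0,0,0,0,0.1],[0,0.03,0,0,0,0,0.1],[0,0.03,0,0,0,0,0.1],[0,0.03,0,0,0,0,0.1],[0,0.03,0,0,0,0,0.1],[0,0.03,0,0,0,0,0.1]]' 50
cat > s.py <<'E'
from h import *
plan([.549,.042,.1105],-8); print(manip.get_obs()['torque'].round(2))
E
python3 s.py
```

```text
clock: 13.85
position: [0.5509, 0.0438, 0.1267]
ee_rot: [0.755, 0.655, -0.0, -0.002]
ft_force: [-22.3, -1.3, 38.6]
grip_width: 0.647
grasp_force: 58.2
t 13.85 pos [0.5509 0.0438 0.1267] yang -8.1 units [-0.042 -0.032  0.323] rot [-0.017 -0.015 -0.014] grip 0.647 58.2 F [-22.3  -1.3  38.6] j7 -0.13
[-0.14  4.8  -0.  ]
```

The force confirms the rim blocks +x, so shift toward −x.

```bash
python3 -m pendant '[[0,0,-0.04,0,0,0,0.1],[0,-0.03,-0.04,0,0,0,0.1],[0,-0.05,-0.04,0,0,0,0.1],[0,-0.07,-0.02,0,0,0,0.1],[0,-0.08,0,0,0,0,0.1],[0,-0.09,0,0,0,0,0.1],[0,-0.10,0,0,0,0,0.1],[0,-0.10,0,0,0,0,0.1],[0,-0.10,0,0,0,0,0.1],[0,-0.10,0,0,0,0,0.1]]' 50
python3 s.py
```

```text
clock: 15.1
position: [0.5507, 0.0442, 0.1274]
ee_rot: [0.755, 0.655, 0.004, 0.003]
ft_force: [2.7, -3.3, 19.4]
grip_width: 0.638
grasp_force: 56.3
t 15.1 pos [0.5507 0.0442 0.1274] yang -8.1 units [-0.048 -0.03   0.337] rot [ 0.064 -0.018 -0.016] grip 0.638 56.3 F [ 2.7 -3.3 19.4] j7 -0.14
[-0.55 -1.08 -0.02]
```

```bash
python3 -m pendant '[[0,0,-0.1,0,0,0,0.1],[0,0,-0.2,0,0,0,0.1],[-0.02,0.03,-0.2,0,0,0,0.1],[-0.05,0.03,-0.2,0,0,0,0.1],[-0.05,0.03,-0.2,0,0,0,0.1],[-0.05,0.03,-0.2,0,0,0,0.1],[-0.05,0.03,-0.2,0,0,0,0.1],[-0.05,0.03,-0.2,0,0,0,0.1],[-0.05,0.03,-0.2,0,0,0,0.1],[-0.05,0.03,-0.2,0,0,0,0.1]]' 50
sed -i 's/.549,.042,/.5507,.0415,/' s.py; python3 s.py; python3 b.py
```

```text
clock: 16.35
position: [0.5478, 0.042, 0.1338]
ee_rot: [0.755, 0.656, 0.0, -0.0]
ft_force: [-0.0, 0.2, -1.7]
grip_width: 0.641
grasp_force: 54.5
t 16.35 pos [0.5478 0.042  0.1338] yang -8.1 units [-0.002  0.058  0.466] rot [ 0.    -0.001 -0.01 ] grip 0.641 54.5 F [-0.   0.2 -1.7] j7 -0.14
[-0.02  0.01  0.01]
t 16.35 pos [0.5478 0.042  0.1338] yang -8.1 units [-0.009  0.075  0.466] rot [ 0.    -0.001 -0.01 ] grip 0.641 54.5 F [-0.   0.2 -1.7] j7 -0.14
```

View pics/ov.png

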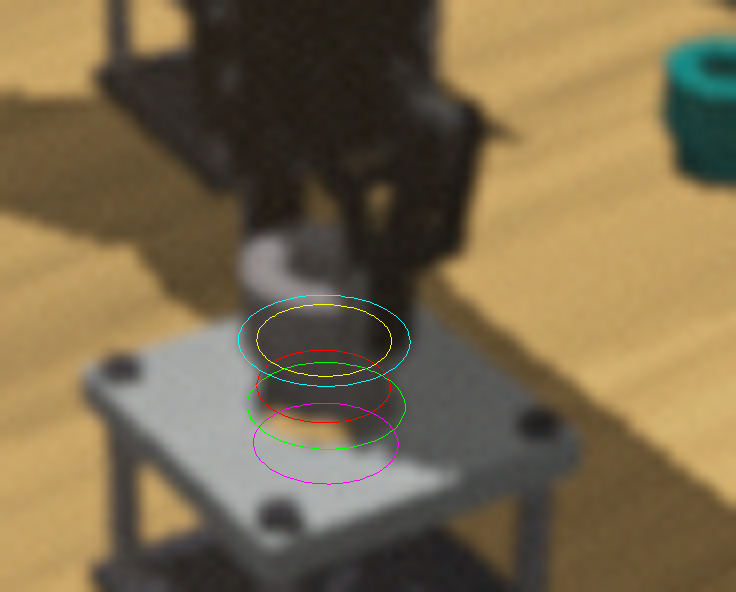

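The view shows the bushing just behind the hole; target (0.551, 0.0415), which agrees with the x at which it was captured before.

```bash
python3 -m pendant '[[0,0.03,0,0,0,0,0.1],[0,0.062,0,0,0,0,0.1],[0,0.062,0,0,0,0,0.1],[0,0.062,0.05,0,0,0,0.1],[0,0.062,0.09,0,0,0,0.1],[0,0.062,0.12,0,0,0,0.1],[0,0.062,0.14,0,0,0,0.1],[0,0.062,0.16,0,0,0,0.1],[0,0.062,0.18,0,0,0,0.1],[0,0.062,0.2,0,0,0,0.1]]' 50
python3 s.py
```

```text
clock: 17.65
position: [0.5512, 0.0426, 0.127]
ee_rot: [0.755, 0.656, 0.001, -0.001]
ft_force: [-20.3, 2.8, 42.6]
grip_width: 0.643
grasp_force: 58.7
t 17.65 pos [0.5512 0.0426 0.127 ] yang -8.1 units [-0.024 -0.007  0.33 ] rot [-0.002 -0.024 -0.007] grip 0.643 58.7 F [-20.3   2.8  42.6] j7 -0.13
[ 0.38  4.29 -0.05]
```

```bash
sed -i "s#pics/ov.png#pics/ov3.png#; s/np.array(\[.551,.0405,.09\])/np.array([.551,.0415,.09])/" b.py; python3 b.py
python3 - <<'E'
from h import *
f=np.load("/tmp/scene3.npz"); d=f['d']; W=cloud('scene',d); o=manip.get_obs()['position']
m=(d>0)&(np.hypot(W[...,0]-o[0],W[...,1]-o[1])<.032)&(W[...,2]>.128)&(W[...,2]<.142)
Q=W[m]; q=Q[Q[:,2]>.131]
# top ring plane by RANSAC-like iterative fit
for i in range(4):
    A=np.c_[q[:,:2]-o[:2],np.ones(len(q))]; s=np.linalg.lstsq(A,q[:,2],rcond=None)[0]; r=q[:,2]-A@s; q=q[abs(r)<max(.0015,1.5*r.std())]
print(len(q),s,r.std())
E
```

```text
t 17.65 pos [0.5512 0.0426 0.127 ] yang -8.1 units [-0.032  0.011  0.329] rot [-0.002 -0.024 -0.007] grip 0.643 58.7 F [-20.3   2.8  42.6] j7 -0.13
82 [-0.03275223 -0.06720502  0.13464771] 0.0008235406707469648
```

View pics/ov3.png

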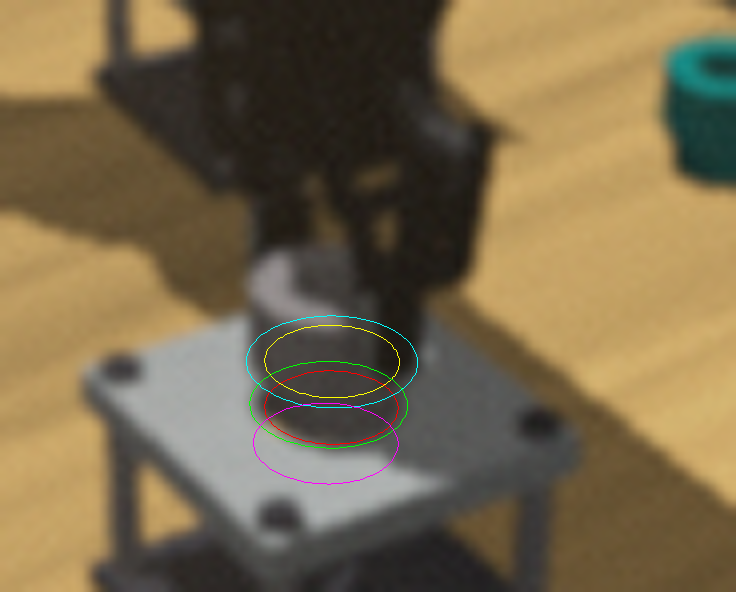

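The picture shows the bushing bottom right on the hole but not inside it. The top-face fit shows about 4° of tilt about the pad axis, which would explain the wedging. I'll unload, then open slightly so it can level and drop while the fingers keep it corralled.

```bash
python3 -m pendant '[[0,0,-0.05,0,0,0,0.1],[0,0,-0.05,0,0,0,0.1],[0,0,-0.05,0,0,0,0.32],[0,0,-0.05,0,0,0,0.36],[0,0,-0.05,0,0,0,0.4],[0,0,-0.05,0,0,0,0.4],[0,0,-0.05,0,0,0,0.4],[0,0,-0.05,0,0,0,0.4],[0,0,-0.05,0,0,0,0.4],[0,0,-0.05,0,0,0,0.4]]' 30
python3 s.py
cat > c.py <<'E'
from h import *
p,d=manip.camera('scene'); np.savez("/tmp/scene4.npz",p=p,d=d); W=cloud('scene',d)
m=(d>0)&(np.hypot(W[...,0]-.551,W[...,1]-.042)<.034)&(W[...,2]>.096)&(W[...,2]<.15)
g=p.mean(-1); m&=g>70
for a,b in [(x,x+.004) for x in np.arange(.096,.148,.004)]:
    k=m&(W[...,2]>=a)&(W[...,2]<b); print(round(a,3),k.sum(),end='; ')
cv2.imwrite('pics/rel.png',cv2.resize(p[150:224,235:327,::-1],None,fx=6,fy=6,interpolation=cv2.INTER_CUBIC))
E
python3 c.py
```

```text
clock: 18.95
position: [0.5509, 0.0416, 0.1263]
ee_rot: [0.755, 0.656, 0.0, -0.0]
ft_force: [0.2, 0.8, 0.5]
grip_width: 0.699
grasp_force: 0.2
t 18.95 pos [0.5509 0.0416 0.1263] yang -8.1 units [-0.002 -0.004  0.316] rot [ 0.    -0.001 -0.01 ] grip 0.699 0.2 F [0.2 0.8 0.5] j7 -0.13
[ 0.06  0.1  -0.05]
0.096 0; 0.1 0; 0.104 2; 0.108 3; 0.112 3; 0.116 2; 0.12 5; 0.124 6; 0.128 8; 0.132 46; 0.136 32; 0.14 0; 0.144 0;
```

```bash
cat > d.py <<'E'
from h import *
import sys
def pl(f,cx,cy,z0,z1):
    f=np.load(f); p,d=f['p'],f['d']; W=cloud('scene',d)
    m=(d>0)&(np.hypot(W[...,0]-cx,W[...,1]-cy)<.034)&(W[...,2]>z0)&(W[...,2]<z1)&(p.mean(-1)>(70))
    q=W[m]
    for i in range(6):
        A=np.c_[q[:,:2]-[cx,cy],np.ones(len(q))]; s=np.linalg.lstsq(A,q[:,2],rcond=None)[0]; r=q[:,2]-A@s; q=q[abs(r)<max(.001,2*r.std())]
    print(len(q),'slope',s.round(4),'sd',r.std().round(5),'range',q.min(0).round(3),q.max(0).round(3))
pl('/tmp/scene.npz',.4047,.2887,.043,.06)
pl('/tmp/scene.npz',.572,.289,.043,.06)
pl('/tmp/scene4.npz',.551,.042,.131,.15)
E
python3 d.py
```

```text
89 slope [-0.0261 -0.0145  0.0463] sd 0.00093 range [0.375 0.261 0.044] [0.431 0.315 0.049]
124 slope [-0.014   0.0066  0.0461] sd 0.00087 range [0.544 0.263 0.044] [0.597 0.317 0.048]
71 slope [ 0.0253 -0.0276  0.1354] sd 0.00091 range [0.523 0.015 0.133] [0.574 0.055 0.138]
```

View pics/rel.png

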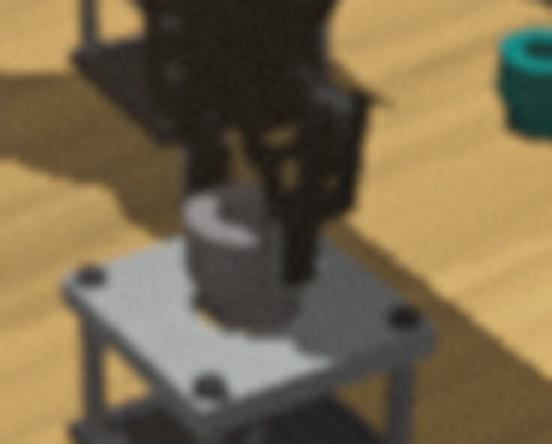

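The bushing now stands level on the rim. Light through the hole shows at its lower left around (205,320), so it sits too far toward +y. I'll regrip and sweep toward −y under a light press.

```bash
python3 -m pendant '[[0,0,0,0,0,0,0.1],[0,0,0,0,0,0,0.1],[0,0,0,0,0,0,0.1],[0,0,0.02,0,0,0,0.1],[-0.015,-0.01,0.02,0,0,0,0.1],[-0.03,-0.01,0.025,0,0,0,0.1],[-0.045,-0.01,0.03,0,0,0,0.1],[-0.06,-0.01,0.035,0,0,0,0.1],[-0.06,-0.01,0.04,0,0,0,0.1],[-0.06,-0.01,0.04,0,0,0,0.1]]' 50
python3 s.py
```

```text
clock: 20.25
position: [0.5517, 0.0409, 0.1268]
ee_rot: [0.755, 0.656, 0.003, -0.0]
ft_force: [-3.9, 6.8, 20.1]
grip_width: 0.651
grasp_force: 53.3
t 20.25 pos [0.5517 0.0409 0.1268] yang -8.0 units [ 0.007 -0.022  0.325] rot [ 0.024 -0.031  0.002] grip 0.651 53.3 F [-3.9  6.8 20.1] j7 -0.12
[1.38 0.74 0.02]
```

```bash
python3 -m pendant '[[-0.01,-0.01,0,0,0,0,0.1],[-0.02,-0.015,0,0,0,0,0.1],[-0.03,-0.02,0,0,0,0,0.1],[-0.04,-0.02,0,0,0,0,0.1],[-0.05,-0.02,0,0,0,0,0.1],[-0.06,-0.02,0,0,0,0,0.1],[-0.06,-0.02,0,0,0,0,0.1],[-0.06,-0.02,0,0,0,0,0.1],[-0.06,-0.02,0,0,0,0,0.1],[-0.06,-0.02,0,0,0,0,0.1]]' 50
python3 s.py
python3 - <<'E'
from fit import *
p,d=manip.camera('scene'); np.savez("/tmp/scene5.npz",p=p,d=d); W=cloud('scene',d); tcp=manip.get_obs()['position']
m=(d>0)&(np.hypot(W[...,0]-tcp[0],W[...,1]-tcp[1])<.045)&(W[...,2]>.095)&(W[...,2]<.118)
for r in range(183,206):
    c=np.where(m[r])[0]
    if len(c): print(r,c.min(),c.max(),end=' ; ')
for r,z in ((.022,.0385),(.022,.0205),(.028,.0205)):
    q=proj('scene',tcp-[0,0,z]+cir*r); print('\npred',r,z,q.min(0).round(1),q.max(0).round(1))
g=p.mean(-1); np.set_printoptions(linewidth=250)
for r in range(190,212): print(r,g[r,260:296].astype(int))
E
```

```text
clock: 21.5
position: [0.5512, 0.0397, 0.127]
ee_rot: [0.754, 0.657, 0.004, 0.0]
ft_force: [0.7, 10.5, 16.7]
grip_width: 0.646
grasp_force: 52.9
t 21.5 pos [0.5512 0.0397 0.127 ] yang -7.9 units [ 0.033 -0.017  0.33 ] rot [ 0.039 -0.044  0.013] grip 0.646 52.9 F [ 0.7 10.5 16.7] j7 -0.12
[ 2.36 -0.31  0.09]
195 266 267 ; 196 266 269 ; 197 266 285 ; 198 267 284 ; 199 268 284 ; 200 269 284 ; 201 270 284 ; 202 270 282 ; 203 273 280 ; 204 276 276 ; 
pred 0.022 0.0385 [266.8 196.3] [283.5 205.4]

pred 0.022 0.0205 [266.8 190.6] [283.6 199.6]

pred 0.028 0.0205 [264.5 189.4] [285.9 200.9]
190 [139 131 132 141 139 111  78  74  88 102 110 119 125 129 131 127 108  75  56  61  55  38  23  28  27  29  44  69  83  83  80  78  77  75  84  96]
191 [162 159 163 163 153 117  80  63  69  72  81  84  89  96  99 100  86  68  59  63  58  36  26  26  28  29  43  69  84  87  85  85  83  78  75  78]
192 [167 167 167 167 156 122  83  65  66  65  66  68  70  69  73  71  68  59  54  62  55  41  27  24  25  32  46  69  82  88  86  86  84  82  77  78]
193 [166 167 167 169 160 128  85  65  66  66  68  67  67  66
[... 2089 characters left out ...]
176 174 170 164 163 160 153 135 138 154 154 125  98  94  88  90  87  87  85  86  89  87  89  86  87]
208 [169 171 170 169 170 171 171 172 174 174 173 175 172 175 173 175 175 170 166 168 170 171 156 133 125 115  99  92  90  87  87  86  87  85  82  80]
209 [157 168 173 171 173 172 172 174 172 172 174 174 173 175 174 173 174 174 174 176 176 177 170 165 160 153 135 119 111 101  91  89  81  79  76  74]
210 [129 157 171 173 173 174 174 173 172 171 171 172 173 174 173 175 172 174 174 175 175 176 177 175 176 174 163 150 132 106  90  80  75  72  69  71]
211 [101 132 158 171 174 174 174 170 159 157 155 160 170 175 175 175 174 174 175 174 174 177 174 172 168 162 147 131 112  89  81  75  70  70  72  73]
```

The bushing has slipped about 2 mm in the grip, so the offset is no longer known. I'll set it down on the rim, step aside, and measure bushing against plate in clear views.

```bash
python3 -m pendant '[[0.04,0.0,-0.01,0,0,0,0.1],[0.06,0,-0.01,0,0,0,0.1],[0.06,0,-0.01,0,0,0,0.5],[0.06,0,-0.01,0,0,0,0.8],[0.06,0,-0.01,0,0,0,1],[0.06,0,-0.01,0,0,0,1],[0.06,0,-0.5,0,0,0,1],[0.06,0,-1.3,0,0,0,1],[-1,0,-2.0,0,0,0,1],[-2.2,0,-2.2,0,0,0,1]]' 50
python3 -m pendant '[[-1.2,0,0,0,0,0,1],[-2.4,0,0,0,0,0,1],[-2.4,0,0,0,0,0,1],[-2.4,0,0,0,0,0,1],[-2.4,0,0,0,0,0,1],[-2.4,0,0,0,0,0,1],[-2.4,0,0,0,0,0,1],[-2.4,0,0,0,0,0,1],[-2.4,0,0,0,0,0,1],[-2.4,0,0,0,0,0,1]]' 50
cat > e.py <<'E'
from h import *
plan([.551,.0416,.127],-8)
ims=[]
for n,x0,y0 in(("scene",230,160),("top",216,150)):
    p,d=manip.camera(n); np.savez(f"/tmp/{n}6.npz",p=p,d=d)
    ims.append(cv2.resize(p[y0:y0+76,x0:x0+96,::-1],(384,304),interpolation=cv2.INTER_CUBIC))
    W=cloud(n,d); v,u=np.mgrid[:384,:512]
    z=W[...,2]; m=(d>0)&(np.hypot(W[...,0]-.55,W[...,1]-.043)<.04)&(z>.1)
    q=W[m]; print(n,m.sum(),'ztop',np.percentile(q[:,2],[50,90]).round(4))
    zt=np.percentile(q[:,2],85); k=m&(abs(z-zt)<.005)
    rr=ray(n,np.stack([u[k],v[k]],-1),zt)[:,:2].astype(np.float32)*1000
    print('ring',k.sum(),rr.mean(0).round(1),np.round(cv2.minEnclosingCircle(rr)[0],1),round(cv2.minEnclosingCircle(rr)[1],1))
    A=np.c_[W[k][:,:2]-[.55,.043],np.ones(k.sum())]; print('plane',np.linalg.lstsq(A,W[k][:,2],rcond=None)[0].round(3))
cv2.imwrite('pics/both.png',np.hstack(ims))
E
python3 e.py
```

```text
clock: 22.8
position: [0.5339, -0.0738, 0.2365]
ee_rot: [0.754, 0.656, 0.001, 0.001]
ft_force: [0.6, -0.9, -0.0]
grip_width: 1.0
grasp_force: 0.0
clock: 24.05
position: [0.5163, -0.1919, 0.2343]
ee_rot: [0.755, 0.656, 0.0, -0.0]
ft_force: [-0.0, -0.1, -0.5]
grip_width: 1.003
grasp_force: 0.0
t 24.05 pos [ 0.5163 -0.1919  0.2343] yang -8.1 units [4.721 0.032 2.146] rot [ 0.    -0.001 -0.01 ] grip 1.003 0.0 F [-0.  -0.1 -0.5] j7 0.27
scene 324 ztop [0.1212 0.134 ]
ring 89 [554.   37.5] [547.8  40.1] 26.7
plane [0.031 0.023 0.132]
top 268 ztop [0.1273 0.1374]
ring 97 [547.5  44.3] [538.9  47. ] 26.4
plane [ 0.15  -0.046  0.136]
```

View pics/both.png

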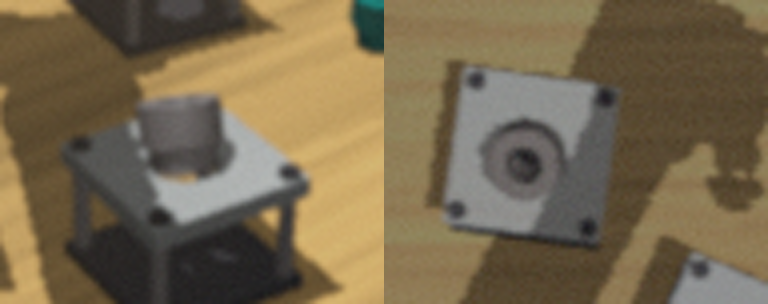

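The scene half (left) shows the bushing tilted away from the camera on the hole. The top half (right) shows the ring at (523,160) against a plate centre of (531,153), so it leans toward −x. I'll get the plate centre precisely from a square fit in the clean pictures before regripping.

```bash
cat > sq.py <<'E'
from fit import *
from scipy.optimize import minimize
s=np.linspace(-.045,.045,60)
def sqr(h): return np.vstack([np.c_[s,0*s+h],np.c_[s,0*s-h],np.c_[0*s+h,s],np.c_[0*s-h,s]])
def cost(v,n,g,z=.09):
    a=np.radians(v[2]); Rm=np.array([[np.cos(a),-np.sin(a)],[np.sin(a),np.cos(a)]]); I=[]
    for h in(.057,.063):
        q=sqr(h)@Rm.T+np.array(v[:2])/1000; q=proj(n,np.c_[q,np.full(len(q),z)]); I.append(mc(g,[q[:,1],q[:,0]],order=1))
    return -np.mean(np.clip(I[0]-I[1],-40,40))
for tag in('','6'):
  for n in("scene","top"):
    p=np.load(f"/tmp/{n}{tag}.npz")['p']; g=cv2.GaussianBlur(p,(0,0),.7).mean(-1)
    R_=[minimize(cost,x0,(n,g),method='Nelder-Mead',options=dict(initial_simplex=np.array(x0)+np.vstack([np.zeros(3),4*np.eye(3)]))) for x0 in([550,42,-9],[547,45,-8],[553,39,-10])]
    b=min(R_,key=lambda r:r.fun); print(tag,n,b.x.round(2),round(b.fun,1))
E
python3 sq.py
```

```text
scene [549.51  42.31  -8.38] -21.4
 top [547.28  43.41  -8.5 ] -27.8
6 scene [551.64  42.82  -9.55] -13.7
6 top [547.09  43.38  -8.59] -27.6
```

```bash
python3 -m pendant '[[1.2,0,0,0,0,0,1],[2.4,0,0,0,0,0,1],[3.6,0,0,0,0,0,1],[4.5,0,0,0,0,0,1],[4.73,0,0.2,0,0,0,1],[4.73,0,0.7,0,0,0,1],[4.73,0,1.3,0,0,0,1],[4.73,0,1.8,0,0,0,1],[4.73,0,2.1,0,0,0,1],[4.73,0,2.14,0,0,0,0.6]]' 30
python3 -m pendant '[[0,0,0,0,0,0,0.3],[0,0,0,0,0,0,0.1],[0,0,0,0,0,0,0.1],[0,0,0,0,0,0,0.1],[0,0,-0.06,0,0,0,0.1],[0,0,-0.06,0,0,0,0.1],[0,0,-0.02,0,0,0,0.1],[0,0,-0.01,0,0,0,0.45],[0,0,-0.01,0,0,0,1],[0,0,-0.01,0,0,0,1]]' 30
sed -i 's/.5507,.0415,.1105/.5493,.0423,.1105/' s.py; python3 s.py; sed -i 's/scene4.npz/scene7.npz/' c.py d.py; python3 c.py; python3 d.py | tail -1
```

```text
clock: 25.4
position: [0.549, 0.0416, 0.1266]
ee_rot: [0.755, 0.655, -0.001, -0.0]
ft_force: [-7.7, -1.4, 7.7]
grip_width: 0.82
grasp_force: 5.0
clock: 26.65
position: [0.5498, 0.0422, 0.1283]
ee_rot: [0.755, 0.656, 0.0, 0.0]
ft_force: [0.2, -0.2, -0.4]
grip_width: 0.996
grasp_force: 0.0
t 26.65 pos [0.5498 0.0422 0.1283] yang -8.1 units [ 0.    -0.011  0.355] rot [ 0.005 -0.003 -0.01 ] grip 0.996 0.0 F [ 0.2 -0.2 -0.4] j7 -0.13
[-0.04  0.01  0.  ]
0.096 12; 0.1 12; 0.104 19; 0.108 15; 0.112 21; 0.116 32; 0.12 36; 0.124 25; 0.128 33; 0.132 22; 0.136 14; 0.14 0; 0.144 0; 46 slope [-0.0406  0.1271  0.1356] sd 0.00206 range [0.536 0.02  0.131] [0.562 0.047 0.139]
```

```bash
python3 -m pendant '[[0,0,0,0,0,1.3,1],[0,0,0,0,0,2.6,1],[0,0,0,0,0,3.9,1],[0,0,0,0,0,5.2,1],[0,0,0,0,0,6.5,1],[0,0,0,0,0,7.8,1],[0,0,0,0,0,9.1,1],[0,0,0,0,0,10.4,1],[0,0,0,0,0,11.25,1],[0,0,0,0,0,11.25,0.6]]' 30
python3 -m pendant '[[0,0,0,0,0,0,0.3],[0,0,0,0,0,0,0.1],[0,0,0,0,0,0,0.1],[0,0,0,0,0,0,0.1],[0,0,0,0,0,0,0.1],[0,0,-0.1,0,0,0,0.1],[0,0,-0.2,0,0,0,0.1],[0,0,-0.2,0,0,0,0.1],[0,0,-0.2,0,0,0,0.1],[0,0,-0.2,0,0,0,0.1]]' 60
cat > g.py <<'E'
from fit import *
plan([.5493,.0423,.1105],82)
tcp=manip.get_obs()['position']
p,d=manip.camera('scene'); np.savez("/tmp/scene8.npz",p=p,d=d); W=cloud('scene',d)
m=(d>0)&(np.hypot(W[...,0]-tcp[0],W[...,1]-tcp[1])<.04)&(W[...,2]>.094)&(W[...,2]<.134)
for r in range(165,210):
    c=np.where(m[r])[0]
    if len(c): print(r,c.min(),c.max(),end=' ; ')
for r,z in ((.022,.0385),(.022,.0205),(.028,.0205),(.028,-.0095)):
    q=proj('scene',tcp-[0,0,z]+cir*r); print('\npred',r,z,q.min(0).round(1),q.max(0).round(1),end='')
x0,y0=235,140; im=cv2.resize(p[y0:y0+74,x0:x0+92,::-1],None,fx=8,fy=8,interpolation=cv2.INTER_CUBIC); cv2.imwrite('pics/g.png',im)
E
python3 g.py
```

```text
clock: 27.95
position: [0.5495, 0.0423, 0.1277]
ee_rot: [0.998, -0.07, -0.0, 0.0]
ft_force: [0.2, 0.7, -0.2]
grip_width: 0.819
grasp_force: 0.0
clock: 29.2
position: [0.5494, 0.0421, 0.1376]
ee_rot: [0.998, -0.07, -0.0, 0.0]
ft_force: [-0.4, 0.4, -2.7]
grip_width: 0.608
grasp_force: 63.2
t 29.2 pos [0.5494 0.0421 0.1376] yang -98.1 units [-0.001 -0.003  0.542] rot [ 0.001  0.002 -0.01 ] grip 0.608 63.2 F [-0.4  0.4 -2.7] j7 -1.59
180 275 275 ; 181 270 275 ; 182 270 283 ; 183 284 289 ; 184 284 288 ; 185 284 288 ; 186 282 288 ; 187 282 284 ; 188 281 284 ; 189 262 284 ; 190 263 284 ; 191 264 283 ; 192 264 282 ; 193 264 283 ; 194 264 283 ; 195 265 283 ; 196 267 283 ; 197 267 284 ; 198 268 283 ; 199 268 281 ; 200 268 278 ; 201 269 274 ; 
pred 0.022 0.0385 [267.  192.3] [283.8 201.4]
pred 0.022 0.0205 [267.  186.5] [283.9 195.5]
pred 0.028 0.0205 [264.7 185.4] [286.2 196.8]
pred 0.028 -0.0095 [264.7 175.6] [286.6 186.7]
```

The bushing sits tilted in the grip (its lower outline slants). The safest fix is to set it on clear bench at about (0.58, −0.12), let it level, re-centre with two squeezes, and try again.

```bash
python3 -m pendant '[[0,0,-0.5,0,0,0,0.1],[0.15,0.5,-0.7,0,0,0,0.1],[0.5,1.5,-0.7,0,0,0,0.1],[0.85,2.5,-0.6,0,0,0,0.1],[1.06,3.12,0.2,0,0,0,0.1],[1.06,3.12,1.0,0,0,0,0.1],[1.06,3.12,1.6,0,0,0,0.1],[1.06,3.12,1.8,0,0,0,0.1],[1.06,3.12,1.93,0,0,0,0.1],[1.06,3.12,1.93,0,0,0,0.1]]' 60
python3 -m pendant '[[0,0,0.01,0,0,0,0.4],[0,0,0.01,0,0,0,0.8],[0,0,0.01,0,0,0,0.6],[0,0,0.01,0,0,0,0.1],[0,0,0.01,0,0,0,0.1],[0,0,0.01,0,0,0,0.1],[0,0,0.01,0,0,0,1],[0,0,0.01,0,0,0,1],[0,0,0.01,0,0,-1.2,1],[0,0,0.01,0,0,-2.4,1]]' 20
python3 -c "
from h import *
plan([.58,-.12,.039],-8)
f=manip.camera('scene');np.savez('/tmp/scene9.npz',p=f[0],d=f[1])"
sed -i "s#'/tmp/scene7.npz',.551,.042,.131,.15#'/tmp/scene9.npz',.58,-.12,.043,.06#" d.py; python3 d.py|tail -1
```

```text
clock: 30.5
position: [0.5868, -0.121, 0.0471]
ee_rot: [0.998, -0.07, 0.007, 0.0]
ft_force: [6.6, 0.4, 32.3]
grip_width: 0.609
grasp_force: 70.6
clock: 31.75
position: [0.5801, -0.1195, 0.0406]
ee_rot: [0.995, 0.1, -0.0, 0.0]
ft_force: [-0.1, -0.5, -0.7]
grip_width: 0.999
grasp_force: 0.0
t 31.75 pos [ 0.5801 -0.1195  0.0406] yang -78.5 units [-0.003  0.01   0.033] rot [ 0.000e+00  1.000e-03 -8.818e+00] grip 0.999 0.0 F [-0.1 -0.5 -0.7] j7 -0.89
156 slope [ 0.0058 -0.0078  0.0466] sd 0.0009 range [ 0.559 -0.148  0.045] [ 0.614 -0.094  0.049]
```

Standing level again. Finish the rotation and squeeze along x.

```bash
python3 -m pendant '[[0,0,0.03,0,0,-1.3,1],[0,0,0.03,0,0,-2.6,1],[0,0,0.03,0,0,-3.9,1],[0,0,0.03,0,0,-5.2,1],[0,0,0.03,0,0,-6.5,1],[0,0,0.03,0,0,-7.8,1],[0,0,0.03,0,0,-8.82,1],[0,0,0.03,0,0,-8.82,0.6],[0,0,0.03,0,0,-8.82,0.1],[0,0,0.03,0,0,-8.82,0.1]]' 20
python3 -m pendant '[[0,0,0,0,0,0,0.1],[0,0,0,0,0,0,0.1],[0,0,-0.3,0,0,0,0.1],[0,0,-0.9,0,0,0,0.1],[0,0,-1.6,0,0,0,0.1],[0,0,-2.3,0,0,0,0.1],[0.6,0,-2.5,0,0,0,0.1],[1.2,0,-2.5,0,0,0,0.1],[2.0,-0.1,-2.5,0,0,0,0.1],[2.6,-0.1,-2.4,0,0,0,0.1]]' 80
python3 -c "
from h import *
plan([.5495,.042,.138],-8)"
```

```text
clock: 33.05
position: [0.5804, -0.1197, 0.0397]
ee_rot: [0.758, 0.653, 0.0, 0.0]
ft_force: [0.1, -0.8, 5.5]
grip_width: 0.648
grasp_force: 21.0
clock: 34.3
position: [0.5937, 0.0117, 0.1598]
ee_rot: [0.757, 0.654, 0.0, -0.0]
ft_force: [-0.2, 0.2, -1.1]
grip_width: 0.621
grasp_force: 84.7
t 34.3 pos [0.5937 0.0117 0.1598] yang -8.3 units [ 0.471 -0.962  0.437] rot [-0.    -0.005 -0.04 ] grip 0.621 84.7 F [-0.2  0.2 -1.1] j7 -0.11
```

```bash
python3 -m pendant '[[0.2,-0.4,0,0,0,0,0.1],[0.4,-0.8,0,0,0,0,0.1],[0.47,-0.96,0.1,0,0,0,0.1],[0.47,-0.96,0.2,0,0,0,0.1],[0.47,-0.96,0.36,0,0,0,0.1],[0.47,-0.96,0.36,0,0,0,0.1],[0.47,-0.96,0.36,0,0,0,0.1],[0.47,-0.96,0.36,0,0,0,0.1],[0.47,-0.96,0.36,0,0,0,0.1],[0.47,-0.96,0.36,0,0,0,0.1]]' 80
sed -i 's/,82)/,-8)/' g.py; python3 g.py
python3 - <<'E'
from fit import *
p=np.load('/tmp/scene8.npz')['p']; g=p.mean(-1); np.set_printoptions(linewidth=250)
for r in range(190,207): print(r,g[r,262:292].astype(int))
E
```

```text
clock: 35.55
position: [0.5498, 0.0399, 0.1414]
ee_rot: [0.757, 0.654, 0.0, -0.0]
ft_force: [-0.1, -0.9, -2.3]
grip_width: 0.624
grasp_force: 84.7
t 35.55 pos [0.5498 0.0399 0.1414] yang -8.3 units [ 0.046 -0.017  0.617] rot [ 0.001 -0.001 -0.039] grip 0.624 84.7 F [-0.1 -0.9 -2.3] j7 -0.19
183 275 277 ; 184 273 277 ; 189 265 265 ; 190 265 268 ; 191 265 271 ; 192 265 285 ; 193 266 284 ; 194 266 284 ; 195 267 283 ; 196 267 283 ; 197 267 283 ; 198 267 282 ; 199 268 282 ; 200 270 280 ; 201 272 278 ; 
pred 0.022 0.0385 [266.5 191.5] [283.3 200.5]
pred 0.022 0.0205 [266.5 185.7] [283.5 194.6]
pred 0.028 0.0205 [264.2 184.5] [285.8 195.9]
pred 0.028 -0.0095 [264.2 174.7] [286.1 185.8]190 [130 131 117  84  66  65  66  66  64  64  61  62  61  59  60  58  61  57  44  30  29  30  30  36  58  81  85  85  90 100]
191 [159 155 136  89  67  63  64  66  64  65  61  63  64  61  59  58  65  60  47  34  31  31  40  51  70  84  86  84  85  82]
192 [169 166 148 104  72  64  64  65  65  65  64  62  62  60  59  61  66  62  51  44  41  47  57  70  80  89  87  86  86  84]
193 [166 168 158 126  93  69  63  6
[... 1028 characters left out ...]
5  66  69  64  65  56  60  58  60  58  66  76  86  88  90  89  87  87]
202 [171 171 172 170 159 141 140 144 137 117  99  81  73  76  74  71  69  58  58  62  59  63  71  83  86  89  86  88  87  87]
203 [173 173 173 172 170 167 162 163 156 146 126  97  79  74  74  75  69  58  61  61  71  75  84  85  88  85  87  88  89  87]
204 [169 171 173 174 172 171 170 169 163 156 131 105  90  78  76  76  71  68  65  72  77  82  87  89  87  88  90  87  89  88]
205 [172 170 171 172 172 170 172 171 169 160 146 132 119  99  88  84  87  84  86  88  85  87  87  88  87  86  88  86  87  87]
206 [172 170 171 170 171 172 169 171 171 170 165 161 150 130 124 119 120 123 122 114 100  90  86  87  88  85  87  86  88  89]
```

Upright and symmetric now: spigot columns 267–283, predicted 266.5–283.5. The hole centre at column about 275.5 fits (0.550, 0.042). Approach just above the plate and read the settled position.

```bash
python3 -m pendant '[[0.03,0,0.05,0,0,0,0.1],[0.03,0,0.1,0,0,0,0.1],[0.03,0,0.15,0,0,0,0.1],[0.03,0,0.18,0,0,0,0.1],[0.03,0,0.18,0,0,0,0.1],[0.03,0,0.18,0,0,0,0.1],[0.03,0,0.18,0,0,0,0.1],[0.03,0,0.18,0,0,0,0.1],[0.03,0,0.18,0,0,0,0.1],[0.03,0,0.18,0,0,0,0.1]]' 80
sed -i 's/.5493,.0423,.1105/.550,.042,.1117/' s.py;python3 s.py
```

```text
clock: 36.85
position: [0.55, 0.0414, 0.1323]
ee_rot: [0.757, 0.654, 0.0, -0.0]
ft_force: [-0.2, 0.3, -1.8]
grip_width: 0.627
grasp_force: 84.7
t 36.85 pos [0.55   0.0414 0.1323] yang -8.3 units [ 0.011 -0.002  0.412] rot [ 0.    -0.001 -0.04 ] grip 0.627 84.7 F [-0.2  0.3 -1.8] j7 -0.19
[-0.01  0.01 -0.05]
```

```bash
python3 -m pendant '[[0.012,0,0.02,0,0,0,0.1],[0.012,0,0.04,0,0,0,0.1],[0.012,0,0.06,0,0,0,0.1],[0.012,0,0.08,0,0,0,0.1],[0.012,0,0.1,0,0,0,0.1],[0.012,0,0.12,0,0,0,0.1],[0.012,0,0.13,0,0,0,0.1],[0.012,0,0.14,0,0,0,0.1],[0.012,0,0.14,0,0,0,0.1],[0.012,0,0.14,0,0,0,0.1]]' 80
python3 s.py
```

```text
clock: 38.1
position: [0.5504, 0.0434, 0.1286]
ee_rot: [0.756, 0.654, 0.001, -0.001]
ft_force: [-17.0, 3.5, 33.6]
grip_width: 0.623
grasp_force: 88.8
t 38.1 pos [0.5504 0.0434 0.1286] yang -8.3 units [-0.03  -0.004  0.337] rot [ 0.002 -0.024 -0.033] grip 0.623 88.8 F [-17.    3.5  33.6] j7 -0.18
[ 0.28  3.64 -0.07]
```

Contact pushes −x again, and the top-view square fit said (0.5472, 0.0434). I'll lift off, shift there, and descend.

```bash
python3 -m pendant '[[0,0,-0.14,0,0,0,0.1],[0.018,-0.055,-0.14,0,0,0,0.1],[0.018,-0.055,-0.14,0,0,0,0.1],[0.018,-0.055,-0.12,0,0,0,0.1],[0.018,-0.055,-0.09,0,0,0,0.1],[0.018,-0.055,-0.06,0,0,0,0.1],[0.018,-0.055,-0.03,0,0,0,0.1],[0.018,-0.055,-0.01,0,0,0,0.1],[0.018,-0.055,0,0,0,0,0.1],[0.018,-0.055,0,0,0,0,0.1]]' 80
python3 s.py
```

```text
clock: 39.35
position: [0.5475, 0.0433, 0.1253]
ee_rot: [0.757, 0.654, 0.0, -0.0]
ft_force: [0.4, -0.5, -1.7]
grip_width: 0.621
grasp_force: 84.7
t 39.35 pos [0.5475 0.0433 0.1253] yang -8.3 units [-0.018  0.053  0.272] rot [-0.    -0.001 -0.04 ] grip 0.621 84.7 F [ 0.4 -0.5 -1.7] j7 -0.19
[-0.03  0.01  0.02]
```

It dropped in freely. Lower to seat.

```bash
python3 -m pendant '[[0,0,0.06,0,0,0,0.1],[0,0,0.12,0,0,0,0.1],[0,0,0.18,0,0,0,0.1],[0,0,0.23,0,0,0,0.1],[0,0,0.27,0,0,0,0.1],[0,0,0.285,0,0,0,0.1],[0,0,0.285,0,0,0,0.1],[0,0,0.28,0,0,0,0.5],[0,0,0.28,0,0,0,1],[0,0,0.28,0,0,0,1]]' 80
python3 -c "
from h import *
plan([.5475,.0433,.1117],-8); plan([.59,-.327,.25],-8)
f=manip.camera('scene');np.savez('/tmp/sceneA.npz',p=f[0],d=f[1])"
```

```text
clock: 40.6
position: [0.5476, 0.0433, 0.1112]
ee_rot: [0.756, 0.654, 0.0, 0.0]
ft_force: [0.5, -0.4, 0.4]
grip_width: 0.998
grasp_force: 0.0
t 40.6 pos [0.5476 0.0433 0.1112] yang -8.3 units [-0.001 -0.002 -0.009] rot [ 0.001 -0.    -0.039] grip 0.998 0.0 F [ 0.5 -0.4  0.4] j7 -0.18
t 40.6 pos [0.5476 0.0433 0.1112] yang -8.3 units [-7.206  1.91  -2.775] rot [ 0.001 -0.    -0.039] grip 0.998 0.0 F [ 0.5 -0.4  0.4] j7 -0.18
```

Seated at the expected height (TCP z 0.1112) and released. The top-camera estimate of the hole was exact, so I'll use it for the rod: (0.585, −0.324).

```bash
python3 -m pendant '[[0,0,-1.2,0,0,0,1],[0,0,-2.3,0,0,0,1],[-1.0,0.25,-2.5,0,0,0,1],[-2.2,0.55,-2.5,0,0,0,1],[-3.4,0.85,-2.5,0,0,0,1],[-4.6,1.15,-2.5,0,0,0,1],[-5.8,1.45,-2.5,0,0,0,1],[-6.8,1.7,-2.5,0,0,0,1],[-7.16,1.8,-2.5,0,0,0,1],[-7.16,1.8,-2.5,0,0,0,1]]' 40
python3 -c "
from h import *
plan([.585,-.324,.165],-8)"
python3 - <<'E'
from h import *
f=np.load('/tmp/sceneA.npz'); p,d=f['p'],f['d']; W=cloud('scene',d); z=W[...,2]
m=(d>0)&(np.hypot(W[...,0]-.55,W[...,1]-.041)<.033)&(z>.1)&(z<.14)&(p.mean(-1)>60); q=W[m]
print(m.sum(),np.percentile(q[:,2],[50,90,99]).round(4))
E
```

```text
clock: 41.9
position: [0.5844, -0.325, 0.2358]
ee_rot: [0.757, 0.653, -0.0, -0.0]
ft_force: [-1.2, 1.0, -0.2]
grip_width: 1.001
grasp_force: 0.0
t 41.9 pos [ 0.5844 -0.325   0.2358] yang -8.4 units [0.021 0.01  1.416] rot [-0.006  0.002 -0.053] grip 1.001 0.0 F [-1.2  1.  -0.2] j7 0.5
221 [0.1165 0.1193 0.1204]
```

Bushing top at 0.12 m, so it is fully seated. Descend on the rod handle and grip.

```bash
python3 -m pendant '[[0.02,0.01,0.5,0,0,0,1],[0.02,0.01,1.0,0,0,0,1],[0.02,0.01,1.35,0,0,0,1],[0.02,0.01,1.42,0,0,0,0.4],[0.02,0.01,1.42,0,0,0,0],[0.02,0.01,1.42,0,0,0,-0.5],[0.02,0.01,1.42,0,0,0,-0.6],[0.02,0.01,1.42,0,0,0,-0.6],[0.02,0.01,1.42,0,0,0,-0.6],[0.02,0.01,1.42,0,0,0,-0.6]]' 60
python3 -c "
from h import *
plan([.585,-.324,.165],-8)"
```

```text
clock: 43.15
position: [0.5858, -0.3233, 0.1665]
ee_rot: [0.757, 0.654, 0.0, 0.001]
ft_force: [-2.4, 1.4, 6.2]
grip_width: 0.363
grasp_force: 59.1
t 43.15 pos [ 0.5858 -0.3233  0.1665] yang -8.3 units [-0.016 -0.013  0.029] rot [ 0.01  0.   -0.04] grip 0.363 59.1 F [-2.4  1.4  6.2] j7 0.52
```

```bash
python3 -m pendant '[[0,0,-0.3,0,0,0,-0.6],[0,0,-0.9,0,0,0,-0.6],[0,0,-1.6,0,0,0,-0.6],[0,0,-2.3,0,0,0,-0.6],[0,0,-2.9,0,0,0,-0.6],[0,0,-3.1,0,0,0,-0.6],[0,0,-3.1,0,0,0,-0.6],[0,0,-3.1,0,0,0,-0.6],[0.5,-0.1,-3.1,0,0,0,-0.6],[1.2,-0.3,-3.1,0,0,0,-0.6]]' 60
python3 -c "
from h import *
plan([.5475,.0433,.32],-8)"
```

```text
clock: 44.4
position: [0.5786, -0.2614, 0.3186]
ee_rot: [0.757, 0.653, -0.001, -0.001]
ft_force: [0.6, 0.4, -1.0]
grip_width: 0.363
grasp_force: 59.6
t 44.4 pos [ 0.5786 -0.2614  0.3186] yang -8.4 units [ 5.938 -1.507 -0.026] rot [-0.017  0.003 -0.052] grip 0.363 59.6 F [ 0.6  0.4 -1. ] j7 0.37
```

```bash
python3 -m pendant '[[0.9,-0.23,0,0,0,0,-0.6],[1.9,-0.48,0,0,0,0,-0.6],[2.9,-0.73,0,0,0,0,-0.6],[3.9,-1.0,0,0,0,0,-0.6],[4.8,-1.2,0,0,0,0,-0.6],[5.5,-1.4,0,0,0,0,-0.6],[5.9,-1.5,0,0,0,0,-0.6],[5.94,-1.51,0,0,0,0,-0.6],[5.94,-1.51,0,0,0,0,-0.6],[5.94,-1.51,0,0,0,0,-0.6]]' 60
python3 - <<'E'
from fit import *
plan([.5475,.0433,.32],-8)
o=manip.get_obs(); tcp=o['position']
p,d=manip.camera('scene'); np.savez("/tmp/sceneB.npz",p=p,d=d); W=cloud('scene',d)
tip=tcp-[0,0,.1565]
for h in(.04,.06,.08,.1): 
    r,c=None,proj('scene',tip+[0,0,h])[0]; r=int(round(c[1]))
    row=d[r]; k=[x for x in range(int(c[0])-25,int(c[0])+26) if 0<d[r,x] and np.hypot(*(W[r,x,:2]-tcp[:2]))<.05]
    print('h',h,'pred col',c.round(1),'obs',(min(k),max(k)) if k else None)
c=proj('scene',tip)[0]; print('pred tip',c.round(1)); m=(d>0)&(np.hypot(W[...,0]-tcp[0],W[...,1]-tcp[1])<.05)&(W[...,2]>.135)
r=np.where(m.any(1))[0].max(); print('lowest row',r,np.where(m[r])[0])
# bushing ring now: bore centre & rim, scene
v,u=np.mgrid[:384,:512]
print('bore',hole('scene',p,(.5495,.042),.12,.014,s=.006,dr=.003))
E
```

```text
clock: 45.65
position: [0.5476, 0.0418, 0.3201]
ee_rot: [0.757, 0.653, -0.0, 0.0]
ft_force: [0.1, -0.2, -2.5]
grip_width: 0.359
grasp_force: 59.7
t 45.65 pos [0.5476 0.0418 0.3201] yang -8.4 units [ 0.029 -0.006  0.003] rot [-0.001  0.002 -0.054] grip 0.359 59.7 F [ 0.1 -0.2 -2.5] j7 -0.25
h 0.04 pred col [275.3 161.3] obs (272, 277)
h 0.06 pred col [275.4 154.1] obs (272, 277)
h 0.08 pred col [275.5 146.7] obs (272, 277)
h 0.1 pred col [275.6 139.2] obs (272, 277)
pred tip [275.2 175.2]
lowest row 177 [274 275]
bore [4.10773e+01 5.49500e-01 4.00000e-02]
```

The rod sits about 1 px left of its prediction, so it is held about 3 mm toward −y of the TCP; shift TCP +3 mm in y and check above the bore.

```bash
python3 -m pendant '[[0.03,0,0,0,0,0,-0.6],[0.06,0,0.1,0,0,0,-0.6],[0.06,0,0.3,0,0,0,-0.6],[0.06,0,0.45,0,0,0,-0.6],[0.06,0,0.5,0,0,0,-0.6],[0.06,0,0.5,0,0,0,-0.6],[0.06,0,0.5,0,0,0,-0.6],[0.06,0,0.5,0,0,0,-0.6],[0.06,0,0.5,0,0,0,-0.6],[0.06,0,0.5,0,0,0,-0.6]]' 60
cat > k.py <<'E'
from fit import *
plan([.5473,.0462,.2015],-8)
tcp=manip.get_obs()['position']; tip=tcp-[0,0,.1565]
for n in('scene','top'):
    p,d=manip.camera(n); np.savez(f"/tmp/{n}C.npz",p=p,d=d)
    if n=='top': continue
    W=cloud(n,d); g=p.mean(-1); np.set_printoptions(linewidth=200)
    for zz in(.125,.13,.145,.16,.175):
        if zz<tip[2]+.003: continue
        c=proj(n,[tcp[0],tcp[1],zz])[0]; r=int(round(c[1])); e=[x for x in range(int(c[0])-14,int(c[0])+15) if d[r,x]>0 and np.hypot(*(W[r,x,:2]-tcp[:2]))<.03 and W[r,x,2]>.122]
        print(zz,'pred',c.round(1),'obs',e[:1],e[-1:])
    b=proj(n,[.5473,.0432,.12])[0]; q=proj(n,np.array([.5473,.0432,.12])+cir*.028); print('bush top centre pred',b.round(1),q.min(0).round(1),q.max(0).round(1))
    m=(d>0)&(np.hypot(W[...,0]-.55,W[...,1]-.041)<.034)&(W[...,2]>.1)&(W[...,2]<.1215)
    for r in range(184,200,2):
        c=np.where(m[r])[0]; print(r,c[:1],c[-1:],end=' ; ')
E
python3 k.py
```

```text
clock: 46.95
position: [0.548, 0.0463, 0.2953]
ee_rot: [0.757, 0.654, 0.0, -0.0]
ft_force: [-0.6, -0.2, -1.8]
grip_width: 0.362
grasp_force: 59.7
t 46.95 pos [0.548  0.0463 0.2953] yang -8.3 units [-0.003 -0.013  1.877] rot [ 0.    -0.001 -0.04 ] grip 0.362 59.7 F [-0.6 -0.2 -1.8] j7 -0.25
0.145 pred [276.5 181. ] obs [273] [278]
0.16 pred [276.5 175.9] obs [273] [278]
0.175 pred [276.6 170.8] obs [274] [278]
bush top centre pred [275.3 189.5] [264.5 184. ] [286.  195.3]
184 [] [] ; 186 [270] [281] ; 188 [266] [284] ; 190 [265] [285] ; 192 [265] [285] ; 194 [265] [285] ; 196 [265] [285] ; 198 [266] [285] ;
```

Rod centre column 275.6 against bushing 275.0: about 1.5 mm off with 7 mm clearance. Trim 1.3 mm and lower.

```bash
python3 -m pendant '[[-0.025,-0.008,0,0,0,0,-0.6],[-0.025,-0.008,0.1,0,0,0,-0.6],[-0.025,-0.008,0.3,0,0,0,-0.6],[-0.025,-0.008,0.55,0,0,0,-0.6],[-0.025,-0.008,0.85,0,0,0,-0.6],[-0.025,-0.008,1.15,0,0,0,-0.6],[-0.025,-0.008,1.45,0,0,0,-0.6],[-0.025,-0.008,1.7,0,0,0,-0.6],[-0.025,-0.008,1.85,0,0,0,-0.6],[-0.025,-0.008,1.88,0,0,0,-0.6]]' 60
python3 -m pendant '[[0,0,0,0,0,0,-0.6],[0,0,0,0,0,0,-0.6],[0,0,0,0,0,0,-0.6],[0,0,0,0,0,0,-0.6],[0,0,0,0,0,0,-0.6],[0,0,0,0,0,0,-0.6],[0,0,0,0,0,0,-0.6],[0,0,0,0,0,0,-0.6],[0,0,0,0,0,0,-0.6],[0,0,0,0,0,0,-0.6]]' 60
python3 k.py
python3 - <<'E'
from fit import *
p=np.load('/tmp/sceneC.npz')['p']; g=p.mean(-1); np.set_printoptions(linewidth=200)
print(manip.get_obs()['torque'])
for r in range(174,198,1): print(r,g[r,262:289].astype(int))
E
```

```text
clock: 48.3
position: [0.5473, 0.045, 0.2009]
ee_rot: [0.757, 0.654, -0.0, -0.0]
ft_force: [-0.3, -0.1, -1.3]
grip_width: 0.358
grasp_force: 59.7
clock: 49.55
position: [0.5474, 0.0451, 0.2013]
ee_rot: [0.757, 0.654, 0.0, -0.0]
ft_force: [-1.3, -0.8, -1.5]
grip_width: 0.36
grasp_force: 59.7
t 49.55 pos [0.5474 0.0451 0.2013] yang -8.3 units [ 0.022 -0.005 -0.004] rot [ 0.    -0.001 -0.039] grip 0.36 59.7 F [-1.3 -0.8 -1.5] j7 -0.22
0.125 pred [275.9 187.7] obs [273] [277]
0.13 pred [275.9 186. ] obs [273] [277]
0.145 pred [276.  181.1] obs [273] [277]
0.16 pred [276. 176.] obs [270] [281]
0.175 pred [276.1 170.9] obs [270] [281]
bush top centre pred [275.3 189.5] [264.5 184. ] [286.  195.3]
184 [] [] ; 186 [270] [281] ; 188 [266] [284] ; 190 [265] [285] ; 192 [265] [285] ; 194 [265] [285] ; 196 [265] [285] ; 198 [266] [285] ; [-0.05681279  0.02547172  0.03006862]
174 [ 58  57  63  67  71  74  80  73  55  40  37  35  35  31  35  31  31  32  42  75 116 136 141 137 138 138 138]
175 [ 69  69  71  78  76  78  78  72  62  50  44  47  42  37  35  37  42  45  58  86 118 136 139 139 140 142 1
[... 1811 characters left out ...]
 70  76  83  84]
192 [169 164 152 132 132 141 144 140 128 104  84  78  72  66  66  65  61  66  70  74  74  75  70  70  73  83  87]
193 [168 167 149 118 113 126 138 142 140 130 121 109 104  97 100  97  95  99 100 101  98  84  73  69  71  82  88]
194 [167 165 149 108  86  99 118 133 139 141 136 137 134 130 133 131 132 133 130 125 115  91  70  66  74  85  86]
195 [168 166 150 105  71  73  89 105 119 127 131 131 135 138 135 132 133 127 125 114  97  76  63  65  78  83  86]
196 [167 167 150 107  71  65  69  77  85  91  97 103 104 110 111 107 101  94  87  77  71  60  58  63  76  85  86]
197 [169 166 150 106  72  62  63  67  67  68  70  72  74  77  77  74  68  67  59  61  59  57  56  61  74  84  88]
```

Rod and bushing are both centred on column 275.0, there is no contact force, and the tip is at about 0.045 m, inside the gap. Handing in.

```bash
python3 -c "
from workcell import manip
print(manip.hand_in())"
```

```text
the job is handed in; nothing more can be done
None
```

I handed the job in at about 50 s: the wide bushing is seated narrow end down in the farthest stand and released, and the gripper holds the thick rod still and centred in its bore with the tip about 45 mm above the bench. The first tries to seat the bushing caught on the hole's rim, so I set it on clear bench once to re-centre it. I left the other bushing, the thin rod, the jar and the tape measure alone.

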